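Cap, rack and lock up the specimen bottles

ROBOT

A 6-joint arm with a two-finger parallel gripper is mounted at the origin on the work surface. World frame = base frame: x ahead of the robot, y to its left, z up, the work surface at z = 0. Lengths are in mm, angles in degrees, forces in N, time in s.
With the tool pointing down it reaches from about 300 to 850 mm from the base axis. Payload 4.2 kg.
Tool frame: the origin (TCP) lies midway between the tips of the shut fingers; the grasp point (between the pads) lies 19 mm behind it (pinch_z is the distance from the TCP to the grasp point, in mm); z points along the fingers, y is the line along which they close (so a half turn about z gives the same grasp; the last joint's range is limited). The gripper opens to 91 mm and grips with 3 to 60 N. Pads are 32 mm wide; open, the fingers measure 118 mm over their backs; the gripper's body (76 mm by 178 mm) begins 60 mm behind the grasp point.
Start: joints at [69.099, 18.312, 89.639, -0, 72.044, -1.146], TCP at [194.358, 541.173, 213.976] pointing down, gripper open.
Joint ranges: [-177.97, 177.97], [-48.28, 115.42], [12.27, 149.76], [-77.06, 257.06], [2.81, 150.46], [-146.56, 146.56]. Speed limits (degrees/s): [147.25, 147.25, 180, 180, 180, 180].

INTERFACE

Orientations are given as [roll, pitch, yaw] about the fixed x, y, z axes, in that order (R = Rz(yaw) Ry(pitch) Rx(roll)).
In Python, from workcell import * gives the robot as it stands.
- The arm moves only by the tool step_arm, never from a script. Its argument "steps" is a list of rows, each a list of 7 numbers: the turn, a rotation vector about the tool's x, y, z in degrees, then the shift along the tool's x, y, z in mm, then the opening, from 0 (shut) to 1 (fully open). In form: [[rx, ry, rz, x, y, z, hand], ...]. A call has exactly 8 rows; each row shifts and turns the commanded pose from where the row before left it, along the tool's axes as they then stand; what a row does not reach is not made up. A row lasts 1/8 s, in which the tool goes at most 62.5 mm and 10.7 degrees, less where a joint would pass 70% of its speed; a pose out of reach is approached as far as the arm can. A call is refused whole if a number of a shift passes 62.5 or a number of a turn 10.7, either way. A call with a gripper value outside its range is refused whole. The fingers move at their own pace and stop on an object; "force" is the grip in N (left out, the last holds). Time passes only in rows, so rows that do not move let the fingers close, or fill a call up. It gives the time, the measured TCP pose, the force, the opening and the grip force at its end, in the units of the state.
- state(): the state, without advancing time (a new reading comes with each control period).
- grab_frame(name): name is "side" or "top" or "wrist"; returns a dict with "image" (400x640x3 uint8, blue, green, red), "fovy" (degrees; the focal length in pixels is half the picture's height over the tangent of half this angle, whatever the lens; pixels are square), "cx", "cy" (the principal point, pixels), "origin" and "rotation" of the camera in the world; the wrist camera has in their place "tool_from_camera" (4x4, takes a point from camera to tool coordinates, whose origin is the TCP and whose axes are the flange's). Camera axes: x right, y down, z forward; pixel columns grow to the right and rows downward; lengths in mm; the calibration is good to about 2 mm. The wrist camera is an equidistant fisheye: a pixel r from the principal point sees the ray r / f radians off the axis. A picture is of the moment at which its call begins: read the wrist's pose just before it. There is no depth.
- job_done(): hands the job in; it is judged then, once.
The state is a dict: "time_s": time; "qpos": joint angles; "qvel": joint speeds; "effort": joint torques, N m; "ee_pos": TCP position; "ee_rot": TCP orientation; "force": force on the tool from outside, world axes, zero at the start; "torque": the same for the moment, N m; "gripper_width": finger opening in mm; "gripper_force": force on a finger pad.
Only numpy, scipy, OpenCV 4.12 (cv2) and the standard library are available. Lean on these libraries where they do the work, as an engineer would, in place of code of your own. Each camera call takes 0.05 s, during which the arm holds its last target. There are 200 camera calls.

TASK

Put the specimen bottles away after class: press every bottle's cap fully home and slide each bottle from the front to the back end of a slot of its own in the rack (any slot), standing on the bench with its shoulder under the roof and its cap above it. Then close the rack's front with the steel guard: pass its keyhole over the screw head on the middle post and let it down until it hangs upright by the narrow slot, flat against the rack, and let go. Leave the dissecting tray, the pail lid and the beaker alone.

Things in the scene. Friction and masses are not known exactly. Their poses are not given: they have to be found in the camera images.
- rack: Wooden bottle rack, fixed to the bench (yaw within 0.12 rad). Sizes in mm. Origin: middle of its front edge at bench level; front face is x = 0, +x to its back, y along it, z up. 368 long, 91 deep. Bay under the roof open in front and floored by the bench; walls at the ends (|y| 178 to 184) and back (x 85 to 91). Middle post |y| < 18, x 0 to 85, 125 tall.
- roof (a point): Middle of the front edge of the top of the rack's flat aluminium roof, 60 above the bench; axes as the rack's. The roof is 8 thick (z 52 to 60 above the bench) and 91 deep. Four slots 26 wide, centred on y = -148, -78, 78, 148, are cut straight back into it from the front edge, 40 deep.
- screw (a point): Where the axis of the screw meets the front face of the middle post, 108 above the bench; axes as the rack's. The shank, 6 in diameter, sticks out 10 to the front (-x), level; then the round head, 14 in diameter and 4 thick (x -10 to -14).
- guard: Loose steel guard, 280 g, starts upright on its foot on the bench left of the rack, yaw 1.1 to 1.6. Origin: middle of its lower rear edge; flat rear face x = 0, front to -x, y along it, z up. Bar 340 long, 6 thick, 34 high; middle tab 44 wide, 6 thick, up to z 117, with the keyhole; foot 5 thick, 140 wide, out to x = -66. Hung, the rear face lies on the rack's front, underside 12 above the bench.
- keyhole (a point): Centre of the wide lower part of the guard's keyhole, (-3, 0, 71) in the guard's frame: an eight-sided hole 20 wide (the screw head passes it). Above it runs a slot 9 wide (only the shank passes it), closed at z = 99. The keyhole goes through the tab along x.
- slot_top (a point): Middle of the closed upper end of the guard's narrow slot: (-3, 0, 99) in the guard's frame. Fully hung it lies about 3 above the screw's axis and 3 to 7 in front of the post.
- guard_grip (a point): Where to hold the guard: (-36, 0, 85) in its frame, inside a grey grip post 16 wide (y), 22 deep (x -47 to -25), standing on the foot from z 5 to 100. It is taken from above, the fingers closing along the guard's y. The tab rises 32 above this point.
- seat_1 (a point): On the bench, where the axis of a bottle pushed fully home in slot 1 stands: 30 behind the rack's front, y = -148 in the rack's frame; axes as the rack's.
- seat_2 (a point): On the bench, where the axis of a bottle pushed fully home in slot 2 stands: 30 behind the rack's front, y = -78 in the rack's frame; axes as the rack's.
- seat_3 (a point): On the bench, where the axis of a bottle pushed fully home in slot 3 stands: 30 behind the rack's front, y = 78 in the rack's frame; axes as the rack's.
- seat_4 (a point): On the bench, where the axis of a bottle pushed fully home in slot 4 stands: 30 behind the rack's front, y = 148 in the rack's frame; axes as the rack's.
- bottle_1: Amber specimen bottle, may be absent, 110 to 230 g, starts upright on the bench before the rack. Origin: centre of its underside, z up. Body 44 in diameter to z 42, sloping shoulder to 46 (passes under the rack's roof); neck 20 in diameter up to the cap (passes along a roof slot). In a slot it cannot be lifted out: it goes in and out from the front, cap above the roof.
- cap_1 (a joint): White cap on bottle_1, 34 in diameter, 20 high, sliding on the neck: 0 is fully home (underside 66, top 86 above the bottle's underside), up to 0.010 m proud. It starts 5 to 10 mm proud and friction of about 6 N holds it: a bottle can be carried by its cap; push it home with about 10 N.
- bottle_2: Amber specimen bottle, may be absent, 110 to 230 g, starts upright on the bench before the rack. Origin: centre of its underside, z up. Body 44 in diameter to z 42, sloping shoulder to 46 (passes under the rack's roof); neck 20 in diameter up to the cap (passes along a roof slot). In a slot it cannot be lifted out: it goes in and out from the front, cap above the roof.
- cap_2 (a joint): White cap on bottle_2, 34 in diameter, 20 high, sliding on the neck: 0 is fully home (underside 66, top 86 above the bottle's underside), up to 0.010 m proud. It starts 5 to 10 mm proud and friction of about 6 N holds it: a bottle can be carried by its cap; push it home with about 10 N.
- bottle_3: Amber specimen bottle, may be absent, 110 to 230 g, starts upright on the bench before the rack. Origin: centre of its underside, z up. Body 44 in diameter to z 42, sloping shoulder to 46 (passes under the rack's roof); neck 20 in diameter up to the cap (passes along a roof slot). In a slot it cannot be lifted out: it goes in and out from the front, cap above the roof.
- cap_3 (a joint): White cap on bottle_3, 34 in diameter, 20 high, sliding on the neck: 0 is fully home (underside 66, top 86 above the bottle's underside), up to 0.010 m proud. It starts 5 to 10 mm proud and friction of about 6 N holds it: a bottle can be carried by its cap; push it home with about 10 N.
- bottle_4: Amber specimen bottle, may be absent, 110 to 230 g, starts upright on the bench before the rack. Origin: centre of its underside, z up. Body 44 in diameter to z 42, sloping shoulder to 46 (passes under the rack's roof); neck 20 in diameter up to the cap (passes along a roof slot). In a slot it cannot be lifted out: it goes in and out from the front, cap above the roof.
- cap_4 (a joint): White cap on bottle_4, 34 in diameter, 20 high, sliding on the neck: 0 is fully home (underside 66, top 86 above the bottle's underside), up to 0.010 m proud. It starts 5 to 10 mm proud and friction of about 6 N holds it: a bottle can be carried by its cap; push it home with about 10 N.
- tray: Bystander: loose aluminium dissecting tray 160 x 220 x 30; origin centre of its underside. Leave alone.
- bucket_lid: Bystander: loose white pail lid, 200 in diameter, 12 thick; origin centre of its underside. Leave alone.
- beaker: Bystander: loose glass beaker, 70 in diameter, 90 tall; origin centre of its underside. Leave alone.
There are look-alikes about, which are no part of the job. Leave any pink or purple look-alike of the bottle_4 alone.

How it is judged (in metres and radians):
On the way, in this order (a step that is already met when the one before it is completed fails the run):
1. every bottle is capped and home in a slot of the rack ((horizontal distance between bottle_1 and seat_1 below 0.01 m or horizontal distance between bottle_1 and seat_2 below 0.01 m or horizontal distance between bottle_1 and seat_3 below 0.01 m or horizontal distance between bottle_1 and seat_4 below 0.01 m) and angle between each of bottle_1, bottle_2, bottle_3, bottle_4's own z axis and vertical below 0.12 rad and value of joint each of cap_1, cap_2, cap_3, cap_4 below 0.002 m and height (world z) of each of bottle_1, bottle_2, bottle_3, bottle_4 below 0.006 m and (horizontal distance between bottle_2 and seat_1 below 0.01 m or horizontal distance between bottle_2 and seat_2 below 0.01 m or horizontal distance between bottle_2 and seat_3 below 0.01 m or horizontal distance between bottle_2 and seat_4 below 0.01 m) and (horizontal distance between bottle_3 and seat_1 below 0.01 m or horizontal distance between bottle_3 and seat_2 below 0.01 m or horizontal distance between bottle_3 and seat_3 below 0.01 m or horizontal distance between bottle_3 and seat_4 below 0.01 m) and (horizontal distance between bottle_4 and seat_1 below 0.01 m or horizontal distance between bottle_4 and seat_2 below 0.01 m or horizontal distance between bottle_4 and seat_3 below 0.01 m or horizontal distance between bottle_4 and seat_4 below 0.01 m)), for 0.2 s.
2. the guard hangs by its narrow slot on the screw (x of slot_top in the frame of screw between -0.01 and 0.002 m and y of slot_top in the frame of screw between -0.005 and 0.005 m and z of slot_top in the frame of screw between -0.001 and 0.007 m and angle between guard's own z axis and vertical below 0.1 rad and angle between the x axis of guard and the x axis of rack, either way round below 0.12 rad), for 0.2 s.
At the end, for the whole second after the job is handed in: Every bottle upright on the bench within 10 mm of a slot's home point, cap within 2 mm of home; guard at rest on the screw: slot top -1 to 7 mm above the screw axis, within 5 mm sideways, -2 to 10 mm in front of the post, upright within 0.1 rad, parallel to the rack within 0.12 rad (all of step 1 and all of step 2 and linear speed of guard below 0.03 m/s); the robot touches nothing.
It fails at once if the dissecting tray was moved more than 30 mm (distance of tray from where it was at the start of the episode above 0.03 m).
It fails at once if the pail lid was moved more than 30 mm (distance of bucket_lid from where it was at the start of the episode above 0.03 m).
It fails at once if the beaker was moved more than 30 mm (distance of beaker from where it was at the start of the episode above 0.03 m).
Of bottle_1, bottle_2, bottle_3, bottle_4 only 3 to 4 are there at a start; the rules pass over those that are not, and their reading is None.
At some moment in a run one of bottle_1, bottle_2, bottle_3, bottle_4 may be knocked a few centimetres aside while the robot is not near it.
Once in a run the grip may slacken for a moment while it holds something.
It also fails if it takes over 208 s, if anything falls off the work surface, if the arm or the gripper's body presses on something with over 40 N, if the wrist force passes 120 N, or if a joint passes its speed limit or range.

## Working session

There is one attempt and no reset: what is moved stays moved. The work goes in short steps, Python scripts to look and compute and a tool call to move; the robot and the scene stay as the last step left them, time stands still between calls to the robot, and variables do not carry over. Pictures are saved under pics/ and viewed, at most 14 in all, crops included, and the job is handed in when it is done.

Besides the shell and the picture viewer there is one more tool, called after "Request:" by a JSON object that holds its "method" and its "body". step_arm: Moves the arm, as the interface text tells. Its arguments: {"type":"object","properties":{"steps":{"type":"array","items":{"type":"array","items":{"type":"number"}}},"force":{"type":"number"}},"required":["steps"]}

```bash
mkdir -p pics; ls
python3 - <<'E'
from workcell import *
import cv2
s=state();print({k:s[k] for k in('time_s','ee_pos','ee_rot','gripper_width','force')})
for n in("top","side"):
    f=grab_frame(n);cv2.imwrite(f'pics/{n}0.png',f['image']);print(n,f['fovy'],f['cx'],f['cy'],f['origin'],f['rotation'])
E
```

```text
pics
{'time_s': 0.0, 'ee_pos': array([194.15424859, 540.69197604, 213.10327703]), 'ee_rot': array([-1.79896591e+02, -2.55874785e-03,  1.60245810e+02]), 'gripper_width': 91.40334292311239, 'force': array([ 0.45178165,  0.30823431, -0.43963303])}
top 50.84568522831215 317.73854055280646 201.2639204847414 [ 329.20235128  -49.35108718 1500.74846599] [-172.45332651   -0.51096325  -91.21629161]
side 54.74549274259558 315.58366105956 201.35933605820227 [-110.27555934 -785.65702503  800.72405107] [-125.82848133   -0.68882261  -39.69333868]
```

View pics/top0.png

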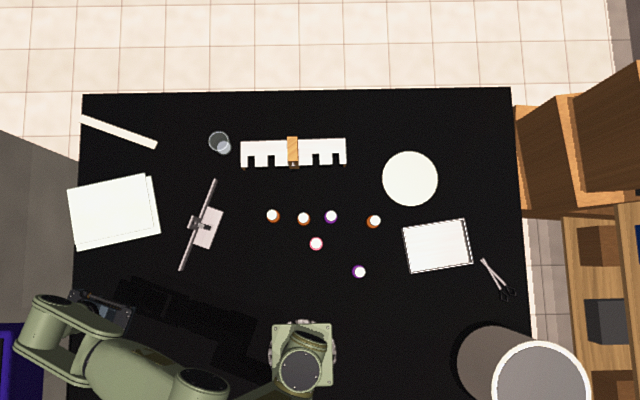

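View pics/side0.png

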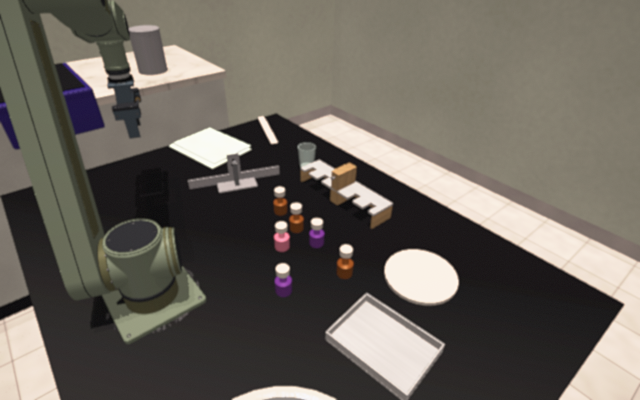

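```bash
cat > h.py <<'E'
from workcell import *
import numpy as np, cv2
from scipy.spatial.transform import Rotation as Ro
def rot(r): r=np.asarray(r,float); return r if r.shape==(3,3) else Ro.from_euler('xyz',r,degrees=True).as_matrix()
def pose(s): T=np.eye(4);T[:3,:3]=rot(s['ee_rot']);T[:3,3]=s['ee_pos'];return T
def shot(n):
    s=state() if n=='wrist' else None
    f=grab_frame(n);f['name']=n
    T=pose(s)@np.asarray(f['tool_from_camera']) if s else None
    f['R']=T[:3,:3] if s else rot(f['rotation']); f['o']=T[:3,3] if s else np.asarray(f['origin'],float)
    if s: f['s']=s
    f['f']=f['image'].shape[0]/2/np.tan(np.radians(f['fovy'])/2); return f
def ray(f,uv):
    d=(np.asarray(uv,float)-[f['cx'],f['cy']])/f['f']
    if f['name']=='wrist':
        t=np.linalg.norm(d); v=np.r_[d*np.sinc(t/np.pi),np.cos(t)]
    else: v=np.r_[d,1.]
    v=f['R']@v; return v/np.linalg.norm(v)
def plane(f,uv,z): v=ray(f,uv); return f['o']+v*(z-f['o'][2])/v[2]
def proj(f,p):
    c=f['R'].T@(np.asarray(p,float)-f['o'])
    if f['name']=='wrist':
        r=np.hypot(c[0],c[1]);t=np.arctan2(r,c[2]);d=c[:2]/max(r,1e-9)*t
    else: d=c[:2]/c[2]
    return d*f['f']+[f['cx'],f['cy']]
def tri(fs,uvs):
    A=np.zeros((3,3));b=np.zeros(3)
    for f,u in zip(fs,uvs):
        v=ray(f,u);P=np.eye(3)-np.outer(v,v);A+=P;b+=P@f['o']
    return np.linalg.solve(A,b)
def blobs(m,lo,hi):
    n,l,st,c=cv2.connectedComponentsWithStats(m.astype(np.uint8));
    return [(c[i],st[i]) for i in range(1,n) if lo<=st[i,4]<=hi]
def white(im,v=150,s=60): h=cv2.cvtColor(im,cv2.COLOR_BGR2HSV); return (h[...,2]>v)&(h[...,1]<s)
E
python3 - <<'E'
from h import *
t=shot('top');s=shot('side')
T=blobs(white(t['image']),40,400);S=blobs(white(s['image'],140),40,500)
T=[(c,a[4]) for c,a in T if 240<c[0]<400 and 180<c[1]<300]
S=[(c,a[4]) for c,a in S if 250<c[0]<380 and 170<c[1]<300]
for c,a in T:
    best=None
    for d,b in S:
        p=tri([t,s],[c,d]);e=np.linalg.norm(proj(t,p)-c)+np.linalg.norm(proj(s,p)-d)
        if best is None or e<best[0]:best=(e,p,d)
    x,y=(int(v) for v in best[2]); 
    print(c.round(1),a,best[2].round(1),'err',round(best[0],1),best[1].round(1),'pl90',plane(t,c,90)[:2].round(1),'col',s['image'][y+16,x])
m=white(t['image'],130);m=[(c,a) for c,a in blobs(m,200,4000) if 235<c[0]<350 and 130<c[1]<175]
print(m)
im=cv2.resize(t['image'][125:180,225:360],None,fx=5,fy=5,interpolation=cv2.INTER_CUBIC);cv2.imwrite('pics/rack0.png',im)
im=cv2.resize(t['image'][170:280,165:235],None,fx=5,fy=5,interpolation=cv2.INTER_CUBIC);cv2.imwrite('pics/guard0.png',im)
E
```

```text
[271.5 214.3] 83 [279.1 189.9] err 0.4 [474.1  90.9  89.4] pl90 [474.5  90.5] col [ 57 107 180]
[330.8 215.4] 87 [316.5 221.9] err 0.3 [ 467.  -108.7   83.8] pl90 [ 466.7 -108.7] col [163  75 147]
[302.9 217.3] 81 [295.7 206.1] err 0.4 [461.8 -14.6  89.8] pl90 [462.3 -14.9] col [ 64 115 190]
[374.9 220. ] 89 [346.  249.3] err 0.6 [ 447.5 -256.2   92.3] pl90 [ 448.5 -257.1] col [ 62 111 184]
[315.8 242.9] 89 [280.6 225.3] err 0.5 [375.4 -55.9  84.1] pl90 [375.9 -56.3] col [158 139 233]
[359.6 271.5] 89 [282.2 268.4] err 0.5 [ 277.6 -199.6   84.6] pl90 [ 278.4 -199.4] col [182  84 164]
[(array([321.21872187, 150.25922592]), array([ 298,  138,   49,   28, 1111], dtype=int32)), (array([263.56377079, 152.11367837]), array([ 240,  140,   49,   28, 1082], dtype=int32))]
```

View pics/rack0.png

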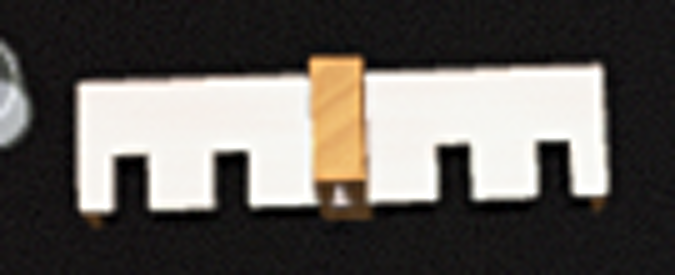

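View pics/guard0.png

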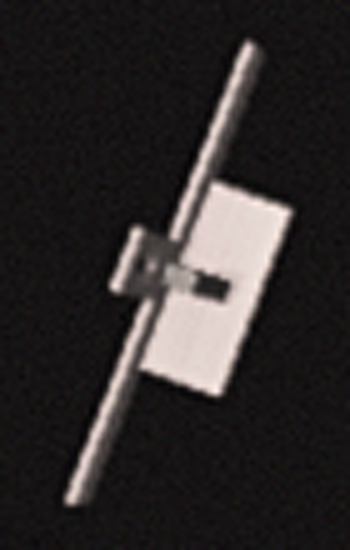

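Run:
```python
from h import *
t=shot('top');s=shot('side')
o=np.array([225,125])
for nm,uv in dict(FL=(80,212),FR=(606,197),BL=(77,81),BR=(604,65)).items(): print(nm,plane(t,np.array(uv)/5+o-.4,60).round(1))
L=plane(t,np.array((80,212))/5+o-.4,60);R=plane(t,np.array((606,197))/5+o-.4,60)
d=L-R;print('len',np.linalg.norm(d),'yaw',np.degrees(np.arctan2(-d[0],d[1])),'mid',(L+R)/2)
for y in (131,231,454,554): print('slot',plane(t,np.array((y,205-(y-80)*.0285+5))/5+o-.4,60).round(1))
o=np.array([165,170])
A=plane(t,np.array((253,48))/5+o-.4,34);B=plane(t,np.array((76,495))/5+o-.4,34)
d=A-B;print('guard bar',A,B,np.linalg.norm(d),'yaw',np.degrees(np.arctan2(-d[0],d[1])),'mid',(A+B)/2)
for uv in ((182,275),(212,288),): print('post top pt',plane(t,np.array(uv)/5+o-.4,100))
print('tab top ends',[plane(t,np.array(u)/5+o-.4,117).round(1) for u in ((137,228),(115,290))])
w=shot('wrist');cv2.imwrite('pics/w0.png',w['image']);print(w['tool_from_camera'],w['fovy'])
```

```text
FL [645.6 200.1  60. ]
FR [ 649.2 -167.2   60. ]
BL [739.6 202.4  60. ]
BR [ 744.3 -168.6   60. ]
len 367.2377102768201 yaw 0.5636701988563775 mid [647.42472675  16.44714636  60.        ]
slot [647.4 164.6  60. ]
slot [648.1  94.9  60. ]
slot [649.6 -60.8  60. ]
slot [ 650.3 -130.8   60. ]
guard bar [609.09000614 294.01802723  34.        ] [299.52864211 411.94322391  34.        ] 331.262116921497 yaw -110.85398252088342 mid [454.30932413 352.98062557  34.        ]
post top pt [443.99280579 324.0371937  100.        ]
post top pt [434.92723827 304.01955145 100.        ]
tab top ends [array([474.2, 349.5, 117. ]), array([433.6, 363.2, 117. ])]
[[-1.58921432e-04 -9.61837425e-01 -2.73621531e-01  7.88689660e+01]
 [ 9.99999703e-01 -3.59316458e-04  6.82265871e-04  6.55192879e-01]
 [-7.54545568e-04 -2.73621342e-01  9.61837196e-01 -1.69215034e+02]
 [ 0.00000000e+00  0.00000000e+00  0.00000000e+00  1.00000000e+00]] 65.70646984690485
```

View pics/w0.png

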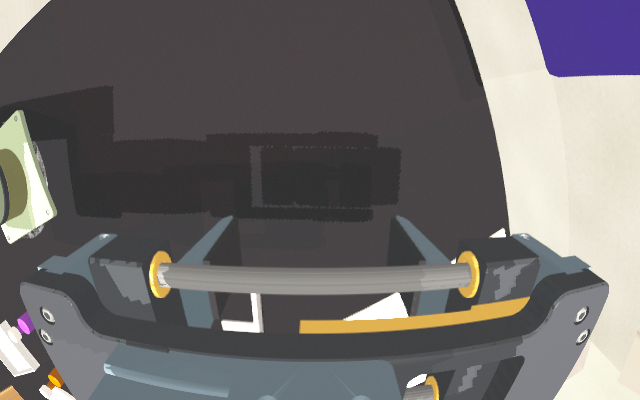

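```bash
cat >> h.py <<'E'
def plan(p,yaw,n,hand,s=None):
    s=s or state();p0=np.array(s['ee_pos']);y0=s['ee_rot'][2];dy=(yaw-y0+180)%360-180
    print('from',p0.round(1),np.round(s['ee_rot'],1))
    for i in range(n):
        a=np.radians(y0+dy*(i+1)/n);d=(np.array(p)-p0)/n
        print([0,0,round(-dy/n,2),round(d[0]*np.cos(a)+d[1]*np.sin(a),1),round(d[0]*np.sin(a)-d[1]*np.cos(a),1),round(-d[2],1),hand])
E
python3 -c "
from h import *
plan([540,20,213],0.5,16,1)"
```

```text
from [194.3 541.1 213.8] [-180.    -0.   160.2]
[0, 0, np.float64(9.98), np.float64(-34.9), np.float64(-17.6), np.float64(0.0), 1]
[0, 0, np.float64(9.98), np.float64(-37.4), np.float64(-11.2), np.float64(0.0), 1]
[0, 0, np.float64(9.98), np.float64(-38.8), np.float64(-4.6), np.float64(0.0), 1]
[0, 0, np.float64(9.98), np.float64(-39.0), np.float64(2.2), np.float64(0.0), 1]
[0, 0, np.float64(9.98), np.float64(-38.0), np.float64(8.9), np.float64(0.0), 1]
[0, 0, np.float64(9.98), np.float64(-35.9), np.float64(15.4), np.float64(0.0), 1]
[0, 0, np.float64(9.98), np.float64(-32.7), np.float64(21.4), np.float64(0.0), 1]
[0, 0, np.float64(9.98), np.float64(-28.5), np.float64(26.7), np.float64(0.0), 1]
[0, 0, np.float64(9.98), np.float64(-23.4), np.float64(31.3), np.float64(0.0), 1]
[0, 0, np.float64(9.98), np.float64(-17.6), np.float64(34.9), np.float64(0.0), 1]
[0, 0, np.float64(9.98), np.float64(-11.3), np.float64(37.4), np.float64(0.0), 1]
[0, 0, np.float64(9.98), np.float64(-4.7), np.float64(38.8), np.float64(0.0), 1]
[0, 0, np.float64(9.98), np.float64(2.1), np.float64(39.0), np.float64(0.0), 1]
[0, 0, np.float64(9.98), np.float64(8.9), np.float64(38.1), np.float64(0.0), 1]
[0, 0, np.float64(9.98), np.float64(15.3), np.float64(36.0), np.float64(0.0), 1]
[0, 0, np.float64(9.98), np.float64(21.3), np.float64(32.8), np.float64(0.0), 1]
```

Request:
{"method": "step_arm", "body": {"steps": [[0, 0, 10, -35, -17.6, 0, 1], [0, 0, 10, -37.4, -11.2, 0, 1], [0, 0, 10, -38.8, -4.6, 0, 1], [0, 0, 10, -39, 2.2, 0, 1], [0, 0, 10, -38, 8.9, 0, 1], [0, 0, 10, -36, 15.4, 0, 1], [0, 0, 10, -32.7, 21.4, 0, 1], [0, 0, 10, -28.5, 26.7, 0, 1]]}}

```text
time_s: 1.35
ee_pos: [410.2, 313.3, 214.1]
ee_rot: [180.0, -0.0, 79.9]
force: [-0.2, 0.3, -0.3]
gripper_width: 91.4
gripper_force: 0.0
```

Request:
{"method": "step_arm", "body": {"steps": [[0, 0, 10, -23.4, 31.3, 0, 1], [0, 0, 10, -17.6, 35, 0, 1], [0, 0, 10, -11.3, 37.4, 0, 1], [0, 0, 10, -4.7, 38.8, 0, 1], [0, 0, 10, 2.1, 39, 0, 1], [0, 0, 10, 8.9, 38, 0, 1], [0, 0, 10, 15.3, 36, 0, 1], [0, 0, 10, 21.3, 32.8, 0, 1]]}}

```text
time_s: 2.35
ee_pos: [625.0, 86.0, 213.9]
ee_rot: [-180.0, 0.0, -0.1]
force: [0.4, 0.7, -0.4]
gripper_width: 91.2
gripper_force: 0.0
```

Request:
{"method": "step_arm", "body": {"steps": [[0, 0, 0, 0, 0, 0, 1], [0, 0, 0, 0, 0, 0, 1], [0, 0, 0, 0, 0, 0, 1], [0, 0, 0, 0, 0, 0, 1], [0, 0, 0, 0, 0, 0, 1], [0, 0, 0, 0, 0, 0, 1], [0, 0, 0, 0, 0, 0, 1], [0, 0, 0, 0, 0, 0, 1]]}}

```text
time_s: 3.35
ee_pos: [624.3, 86.9, 213.9]
ee_rot: [-180.0, -0.0, 0.2]
force: [-0.5, -0.2, -0.6]
gripper_width: 91.0
gripper_force: 0.0
```

```bash
python3 -c "
from h import *
w=shot('wrist');cv2.imwrite('pics/w1.png',w['image']);print(w['s']['ee_pos'],w['s']['ee_rot'],w['s']['time_s'],w['o'])
import pickle;pickle.dump(w,open('w1.pkl','wb'))"
```

```text
[624.25556823  86.93130811 213.93594193] [-1.79996768e+02 -1.21823844e-03  2.45535874e-01] 3.35 [700.37253664  88.38583397 383.15223166]
```

View pics/w1.png

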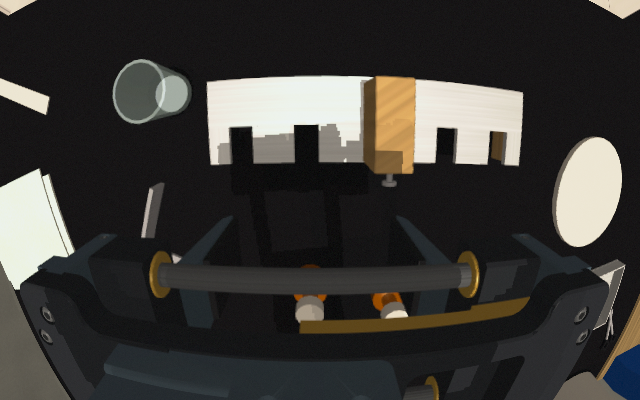

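```bash
sed -i 's/a=np.radians(y0+dy\*(i+1)\/n)/a=np.radians(y0+dy*i\/n)/; s/print(\[0,0,round(-dy/print([0,0,float(round(-dy/; ' h.py
python3 - <<'E'
import re
t=open('h.py').read();i=t.index('        print([0,0')
t=t[:i]+"        print([0,0]+[float(round(v,1)) for v in (-dy/n,d[0]*np.cos(a)+d[1]*np.sin(a),d[0]*np.sin(a)-d[1]*np.cos(a),-d[2])]+[hand])\n"
t+='''
def prof(f,O,yaw,z,a,b,n=800,thr=90):
    """transitions of grey level along rack-frame segment a->b (mm)"""
    c,s=np.cos(np.radians(yaw)),np.sin(np.radians(yaw));g=cv2.cvtColor(f['image'],cv2.COLOR_BGR2GRAY).astype(np.float32)
    q=np.linspace(a,b,n);uv=np.array([proj(f,[O[0]+c*x-s*y,O[1]+s*x+c*y,z]) for x,y in q],np.float32)
    v=cv2.remap(g,uv[None,:,0],uv[None,:,1],cv2.INTER_LINEAR)[0]
    i=np.flatnonzero((v[1:]>thr)!=(v[:-1]>thr));return q[i].round(1)
'''
open('h.py','w').write(t)
from h import *
import pickle
w=pickle.load(open('w1.pkl','rb'));print(np.round(w['tool_from_camera'],3),w['cx'],w['cy'],w['fovy'])
t=shot('top');O=[647.4,16.4]
for f in(w,t):
    print(f['name'])
    print('slots x18',prof(f,O,.56,60,(18,-195),(18,195),thr=60)[:,1]); 
    for y in(-165,-110,-45,45,110,165): print(y,prof(f,O,.56,60,(-30,y),(110,y),thr=80)[:,0])
print('screw',tri([w,t],[(389,184),(225+340/5-.4,125+197/5-.4)]))
E
```

```text
[[-0.00000e+00 -9.62000e-01 -2.73000e-01  7.61260e+01]
 [ 1.00000e+00  0.00000e+00 -1.00000e-03 -1.13800e+00]
 [ 1.00000e-03 -2.73000e-01  9.62000e-01 -1.69215e+02]
 [ 0.00000e+00  0.00000e+00  0.00000e+00  1.00000e+00]] 313.94152160921834 197.15577452932587 65.70646984690485
wrist
slots x18 [-181.3 -137.9 -133.   -84.7  -63.7   67.6   92.   137.4  160.3  186.7]
-165 [ 0.8 92.8]
-110 [ 0.8 92.5]
-45 [ 0.1 92.3]
45 [ 0.5 91.6]
110 [ 0.1 91.4]
165 [-0.  91.1]
top
slots x18 [-187.7 -157.9 -138.9  -88.1  -68.6   -7.1   -5.1   26.6   34.4   36.9
   39.8   70.5   92.    96.9]
-165 [ 0.7 96.7]
-110 [-0.4 97. ]
-45 [-0.7 96.5]
45 [29.2 38.  48.  51.5 61.8 77.4 93.2]
110 [ 6.6 13.5 36.6 37.5 66.4 70.2 82.7]
165 [76.]
screw [638.64787601  18.30117249 116.3843428 ]
```

Run:
```python
from h import *
for n in('wrist','top','side'):
  for i in range(3):
    f=shot(n);print(n,f['o'].round(2),f['cx'],f['cy'],np.round(Ro.from_matrix(f['R']).as_euler('xyz',degrees=True),3), (f['s']['ee_pos'].round(2),f['s']['time_s']) if 's' in f else '')
```

```text
wrist [700.38  88.34 383.15] 313.94152160921834 197.15577452932587 [ 1.64146e+02  4.30000e-02 -8.97690e+01] (array([624.26,  86.9 , 213.93]), 3.45)
wrist [700.37  88.38 383.15] 313.94152160921834 197.15577452932587 [ 1.64145e+02  4.30000e-02 -8.97670e+01] (array([624.25,  86.94, 213.93]), 3.5)
wrist [700.38  88.34 383.1 ] 313.94152160921834 197.15577452932587 [ 1.64141e+02  4.20000e-02 -8.97690e+01] (array([624.25,  86.89, 213.89]), 3.55)
top [ 329.2   -49.35 1500.75] 317.73854055280646 201.2639204847414 [-172.453   -0.511  -91.216] 
top [ 329.2   -49.35 1500.75] 317.73854055280646 201.2639204847414 [-172.453   -0.511  -91.216] 
top [ 329.2   -49.35 1500.75] 317.73854055280646 201.2639204847414 [-172.453   -0.511  -91.216] 
side [-110.28 -785.66  800.72] 315.58366105956 201.35933605820227 [-125.828   -0.689  -39.693] 
side [-110.28 -785.66  800.72] 315.58366105956 201.35933605820227 [-125.828   -0.689  -39.693] 
side [-110.28 -785.66  800.72] 315.58366105956 201.35933605820227 [-125.828   -0.689  -39.693]
```

Request:
{"method": "step_arm", "body": {"steps": [[0, 0, -0.5, -30, -1, 0, 1], [0, 0, 0, -40, -1, 0, 1], [0, 0, 0, -40, -1, 20, 1], [0, 0, 0, -30, -1, 30, 1], [0, 0, 0, -10, 0, 30, 1], [0, 0, 0, 0, 0, 14, 1], [0, 0, 0, 0, 0, 0, 1], [0, 0, 0, 0, 0, 0, 1]]}}

```text
time_s: 4.9
ee_pos: [475.8, 89.4, 120.9]
ee_rot: [-180.0, -0.1, 0.7]
force: [0.4, -0.2, 0.3]
gripper_width: 91.2
gripper_force: 0.0
```

```bash
cat >> h.py <<'E'
def look(fn,zs=(92,)):
    w=shot('wrist');cv2.imwrite(f'pics/{fn}.png',w['image']);s=w['s'];print(s['ee_pos'].round(1),s['ee_rot'].round(2),s['time_s'],'tcp px',proj(w,s['ee_pos']).round(1))
    for c,a in blobs(white(w['image'],170,50),150,9000):
        if a[1]<330 : print(c.round(1),a,[plane(w,c,z)[:2].round(1) for z in zs])
    return w
E
python3 -c "
from h import *
look('w2')"
```

```text
[475.8  89.4 120.9] [-1.7998e+02 -1.4000e-01  7.4000e-01] 4.9 tcp px [316.1 242.4]
[464.    3.1] [431   0  52  11 295] [array([636.9, -11.3])]
[525.9  10.8] [506   0  38  28 796] [array([644.7, -67.9])]
[568.3  18.1] [559   0  19  40 549] [array([ 652.6, -117.9])]
[627.7 115. ] [ 613   50   27  132 2942] [array([ 583.1, -214.6])]
[ 86.8 129.7] [ 75  63  29 138 591] [array([547.8, 267.9])]
[ 10.  187.7] [   0   84   30  182 2064] [array([501.7, 395.8])]
[115.3 193. ] [  91  156   49   81 2519] [array([497.1, 244.3])]
[310.6 226.4] [ 288  205   46   44 1625] [array([474.9,  93. ])]
[539.1 226.5] [525 212  27  32 583] [array([472.5, -99.3])]
[449.1 238.4] [431 221  38  41 924] [array([465.1, -10.1])]
[624.6 268.9] [ 597  230   43   94 1798] [array([ 411.2, -282.5])]
```

View pics/w2.png

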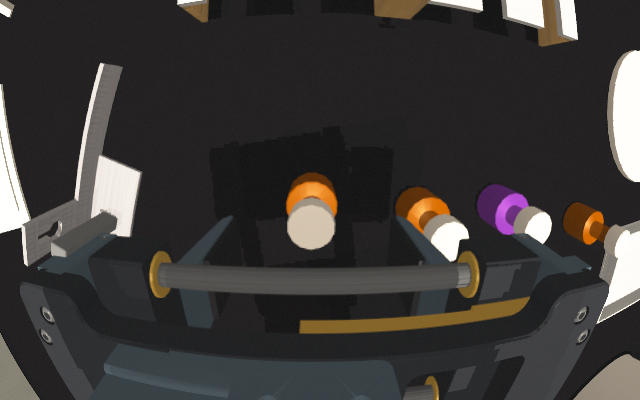

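Request:
{"method": "step_arm", "body": {"steps": [[0, 0, 0, 0, -2, 12, 1], [0, 0, 0, 0, 0, 20, 1], [0, 0, 0, 0, 0, 13, 1], [0, 0, 0, 0, 0, 5.5, 1], [0, 0, 0, 0, 0, 0, 0], [0, 0, 0, 0, 0, 0, 0], [0, 0, 0, 0, 0, 0, 0], [0, 0, 0, 0, 0, 0, 0]], "force": 25}}

```text
time_s: 5.95
ee_pos: [474.4, 91.3, 69.8]
ee_rot: [-180.0, -0.0, 0.7]
force: [-0.5, 0.9, -0.4]
gripper_width: 54.1
gripper_force: 0.0
```

Request:
{"method": "step_arm", "body": {"steps": [[0, 0, 0, 0, 0, 0, 0], [0, 0, 0, 0, 0, 1, 0], [0, 0, 0, 0, 0, 1, 0], [0, 0, 0, 0, 0, 0.5, 0], [0, 0, 0, 0, 0, 0.5, 0], [0, 0, 0, 0, 0, 0, 0], [0, 0, 0, 0, 0, 0, 0], [0, 0, 0, 0, 0, 0, 0]]}}

```text
time_s: 6.95
ee_pos: [474.4, 91.4, 67.1]
ee_rot: [-180.0, -0.0, 0.7]
force: [-1.0, 0.7, 5.8]
gripper_width: 33.8
gripper_force: 25.0
```

Request:
{"method": "step_arm", "body": {"steps": [[0, 0, 0, 0, 0, 1, 0], [0, 0, 0, 0, 0, 1, 0], [0, 0, 0, 0, 0, 0, 0], [0, 0, 0, 0, 0, 0, 0], [0, 0, 0, 0, 0, 0, 0], [0, 0, 0, 0, 0, 0, 0], [0, 0, 0, 0, 0, 0, 0], [0, 0, 0, 0, 0, 0, 0]]}}

```text
time_s: 7.95
ee_pos: [474.5, 91.5, 65.0]
ee_rot: [-180.0, -0.0, 0.7]
force: [-1.1, 1.3, 4.8]
gripper_width: 33.3
gripper_force: 25.0
```

Request:
{"method": "step_arm", "body": {"steps": [[0, 0, 0, 0, 0, 1, 0], [0, 0, 0, 0, 0, 1, 0], [0, 0, 0, 0, 0, 0, 0], [0, 0, 0, 0, 0, 0, 0], [0, 0, 0, 0, 0, 0, 0], [0, 0, 0, 0, 0, 0, 0], [0, 0, 0, 0, 0, 0, 0], [0, 0, 0, 0, 0, 0, 0]]}}

```text
time_s: 8.95
ee_pos: [474.4, 91.5, 63.0]
ee_rot: [-180.0, -0.0, 0.7]
force: [-1.0, 0.5, 5.4]
gripper_width: 33.1
gripper_force: 25.0
```

Request:
{"method": "step_arm", "body": {"steps": [[0, 0, 0, 0, 0, 1, 0], [0, 0, 0, 0, 0, 1, 0], [0, 0, 0, 0, 0, 0, 0], [0, 0, 0, 0, 0, 0, 0], [0, 0, 0, 0, 0, 0, 0], [0, 0, 0, 0, 0, 0, 0], [0, 0, 0, 0, 0, 0, 0], [0, 0, 0, 0, 0, 0, 0]]}}

```text
time_s: 9.95
ee_pos: [474.8, 91.6, 60.8]
ee_rot: [-180.0, -0.1, 0.7]
force: [-0.5, 1.8, 5.5]
gripper_width: 33.3
gripper_force: 25.0
```

Request:
{"method": "step_arm", "body": {"steps": [[0, 0, 0, 0, 0, 0.5, 0], [0, 0, 0, 0, 0, 0.5, 0], [0, 0, 0, 0, 0, 0.5, 0], [0, 0, 0, 0, 0, 0, 0], [0, 0, 0, 0, 0, 0, 0], [0, 0, 0, 0, 0, 0, 0], [0, 0, 0, 0, 0, 0, 0], [0, 0, 0, 0, 0, 0, 0]]}}

```text
time_s: 10.95
ee_pos: [475.0, 91.6, 60.7]
ee_rot: [-180.0, -0.1, 0.7]
force: [-3.9, 0.8, 16.2]
gripper_width: 33.6
gripper_force: 25.0
```

```bash
python3 -c "
from h import *
look('w3');s=shot('side');cv2.imwrite('pics/s3.png',cv2.resize(s['image'][150:300,230:430],None,fx=4,fy=4,interpolation=cv2.INTER_CUBIC))"
```

```text
[475.   91.6  60.7] [-1.7996e+02 -1.3000e-01  7.3000e-01] 10.95 tcp px [316.1 242.4]
[574.1   5.8] [547   0  44  17 435] [array([631.4, -59. ])]
[616.5  12.4] [600   0  40  33 869] [array([ 643.6, -108.5])]
[313.7 248.1] [ 283  223   62   46 2335] [array([485.9,  93.1])]
[578.5 245.9] [ 556  228   43   42 1069] [array([480.3, -84.2])]
[481.5 253.6] [460 243  46  20 592] [array([4.807e+02, 3.000e-01])]
[628. 308.] [ 608  260   32   83 1440] [array([ 405.2, -209.9])]
[481.3 282.9] [ 462  265   40   39 1209] [array([461.4,  -4.6])]
```

View pics/s3.png

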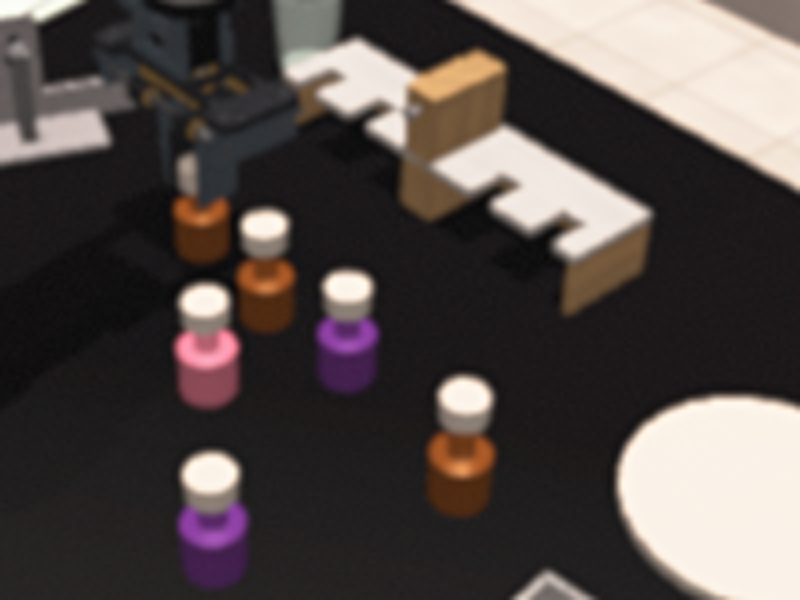

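Request:
{"method": "step_arm", "body": {"steps": [[0, 0, 0, 0, 0, -1, 0.6], [0, 0, 0, 0, 0, 0, 0.6], [0, 0, 0, 0, 0, -2, 0.6], [0, 0, 0, 0, 0, -3, 0.6], [0, 0, 0, 0, 0, 0, 0], [0, 0, 0, 0, 0, 0, 0], [0, 0, 0, 0, 0, 0, 0], [0, 0, 0, 0, 0, 0, 0]], "force": 30}}

```text
time_s: 12.05
ee_pos: [474.1, 91.3, 64.9]
ee_rot: [-180.0, 0.0, 0.7]
force: [-0.9, 1.3, 0.4]
gripper_width: 32.9
gripper_force: 30.0
```

Request:
{"method": "step_arm", "body": {"steps": [[0, 0, 0, 0, 0, -1.5, 0], [0, 0, 0, 0, 0, -1.5, 0], [0, 0, 0, 17, -0.3, 0, 0], [0, 0, 0, 26, -0.5, 0, 0], [0, 0, 0, 27, -0.5, 0, 0], [0, 0, 0, 27, -0.5, 0, 0], [0, 0, 0, 25, 0, 0, 0], [0, 0, 0, 10, 0, 0, 0]]}}

```text
time_s: 13.05
ee_pos: [608.4, 94.8, 67.6]
ee_rot: [-180.0, -0.1, 0.7]
force: [-0.4, -0.8, -2.4]
gripper_width: 33.1
gripper_force: 30.0
```

```bash
python3 -c "
from h import *
w=look('w4',(86,))
for x in (2,8,20): print(x,prof(w,[647.4,17.5],.7,60,(x,35),(x,195),thr=70)[:,1])
s=state();print(s['force'],s['gripper_width'],s['gripper_force'])"
```

```text
[608.4  94.8  67.6] [-1.7999e+02 -7.0000e-02  7.3000e-01] 13.05 tcp px [316.1 242.4]
[110.7  68.5] [  91   43   40   52 1604] [array([714.8, 210.8])]
[575.7 114.1] [ 533   50   88  133 8206] [array([698.4, -68.6])]
[633.3 238.5] [625 185  15  92 972] [array([ 607.3, -185.9])]
[ 10.  293.6] [   0  243   31   78 1140] [array([542.2, 385.7])]
[624.2 342.9] [601 317  39  57 923] [array([ 464.6, -278.3])]
2 [ 66.4  91.3 135.5 159.2 184.4]
8 [ 66.4  91.3 135.7 157.8 184.6]
20 [ 66.6  91.1 135.9 157.2 184.6]
[ 2.47849427  0.10255159 -2.12003428] 33.39601192286072 29.99969869852066
```

View pics/w4.png

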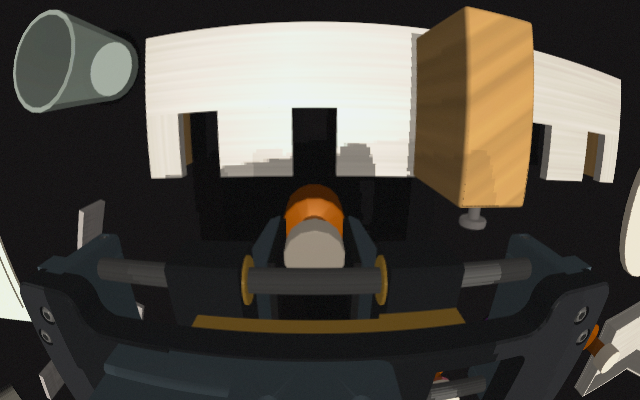

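Request:
{"method": "step_arm", "body": {"steps": [[0, 0, 0, 8, 0, 0, 0], [0, 0, 0, 10, 0, 0, 0], [0, 0, 0, 10, 0, 0, 0], [0, 0, 0, 10, 0, 0, 0], [0, 0, 0, 10, 0, 0, 0], [0, 0, 0, 10, 0, 0, 0], [0, 0, 0, 6, 0, 0, 0], [0, 0, 0, 0, 0, 0, 0]]}}

```text
time_s: 14.1
ee_pos: [670.5, 95.6, 67.8]
ee_rot: [-180.0, 0.0, 0.7]
force: [-1.1, -0.1, -1.8]
gripper_width: 33.5
gripper_force: 30.0
```

Request:
{"method": "step_arm", "body": {"steps": [[0, 0, 0, 1, 0, 0, 0], [0, 0, 0, 1, 0, 0, 0], [0, 0, 0, 1, 0, 0, 0], [0, 0, 0, 1, 0, 0, 0], [0, 0, 0, 0, 0, 0, 0], [0, 0, 0, 0, 0, 0, 0], [0, 0, 0, 0, 0, 0, 0], [0, 0, 0, 0, 0, 0, 0]]}}

```text
time_s: 15.1
ee_pos: [674.1, 95.7, 67.9]
ee_rot: [-180.0, 0.0, 0.7]
force: [-0.7, -0.1, -2.4]
gripper_width: 33.5
gripper_force: 30.0
```

Request:
{"method": "step_arm", "body": {"steps": [[0, 0, 0, 1, 0, 0, 0], [0, 0, 0, 1, 0, 0, 0], [0, 0, 0, 1, 0, 0, 0], [0, 0, 0, 0.5, 0, 0, 0], [0, 0, 0, 0, 0, 0, 0], [0, 0, 0, 0, 0, 0, 0], [0, 0, 0, 0, 0, 0, 0], [0, 0, 0, 0, 0, 0, 0]]}}

```text
time_s: 16.1
ee_pos: [677.6, 95.7, 68.0]
ee_rot: [-180.0, -0.0, 0.7]
force: [0.0, 1.0, -1.8]
gripper_width: 33.5
gripper_force: 30.0
```

Request:
{"method": "step_arm", "body": {"steps": [[0, 0, 0, 0.7, 0, 0, 0], [0, 0, 0, 0.7, 0, 1.5, 0], [0, 0, 0, 0, 0, 1, 0], [0, 0, 0, 0, 0, 1, 0], [0, 0, 0, 0, 0, 0.5, 0], [0, 0, 0, 0, 0, 0, 0], [0, 0, 0, 0, 0, 0, 0], [0, 0, 0, 0, 0, 0, 0]]}}

```text
time_s: 17.1
ee_pos: [678.5, 95.8, 65.0]
ee_rot: [-180.0, 0.0, 0.7]
force: [-4.8, -0.7, 6.1]
gripper_width: 33.3
gripper_force: 30.0
```

```bash
python3 -c "
from h import *
w=look('w5',(86,))
print(prof(w,[647.4,17.5],.7,60,(-30,110),(100,110),thr=70)[:,0],prof(w,[647.4,17.5],.7,60,(-30,50),(100,50),thr=70)[:,0])
t=shot('top');cv2.imwrite('pics/t5.png',cv2.resize(t['image'][120:290,225:395],None,fx=3.5,fy=3.5,interpolation=cv2.INTER_CUBIC))
for c,a in blobs(white(t['image']),40,400):
  if 180<c[1]<300 and 230<c[0]<400: print(c.round(1),plane(t,c,90)[:2].round(1))
"
```

```text
[678.5  95.8  65. ] [-1.7999e+02  4.0000e-02  7.5000e-01] 17.1 tcp px [316.1 242.4]
[ 48.  165.5] [ 16 114  61 103 730] [array([731.6, 270.5])]
[112.2 147.6] [  92  121   41   54 1720] [array([739.9, 210.5])]
[389.4 222.6] [379 206  21  35 630] [array([699.2,  58. ])]
[626.9 277. ] [ 609  218   31   99 1952] [array([ 639.2, -194. ])]
[314.1 250.4] [ 286  231   57   36 1565] [array([683.3,  97. ])]
[ 16.  320.8] [   0  256   50  102 2089] [array([579.4, 395.3])]
[37.7 95.3] [40.1 95.4]
[330.8 215.4] [ 466.7 -108.7]
[302.9 217.3] [462.5 -15. ]
[374.9 220. ] [ 448.5 -257.1]
[315.8 242.9] [375.9 -56.3]
[359.6 271.5] [ 278.4 -199.4]
```

View pics/w5.png

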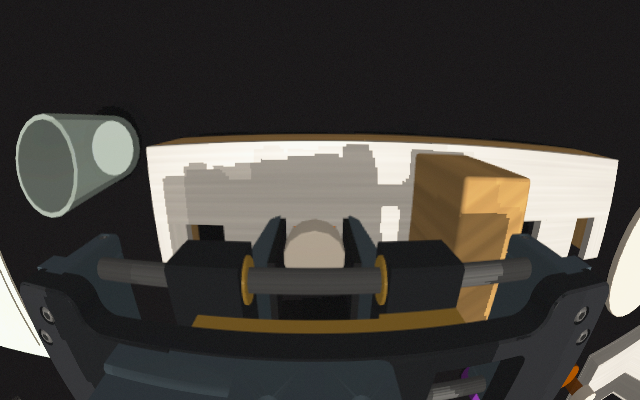

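Request:
{"method": "step_arm", "body": {"steps": [[0, 0, 0, 0, 0, 0, 0.55], [0, 0, 0, 0, 0, 0, 0.55], [0, 0, 0, 0, 0, -10, 0.55], [0, 0, 0, 0, 0, -30, 0.55], [0, 0, 0, 0, 0, -35, 0.6], [0, 0, 0, -20, 0, -25, 0.6], [0, 0, 0, -40, 20, 0, 1], [0, 0, 0, -40, 25, 0, 1]]}}

```text
time_s: 18.2
ee_pos: [579.4, 49.3, 165.0]
ee_rot: [-180.0, -0.2, 0.8]
force: [0.2, 0.2, -0.4]
gripper_width: 71.7
gripper_force: 0.0
```

Request:
{"method": "step_arm", "body": {"steps": [[0, 0, 0, -40, 25, 0, 1], [0, 0, 0, -40, 25, 0, 1], [0, 0, 0, -30, 12, 0, 1], [0, 0, 0, -7, 0, 10, 1], [0, 0, 0, 0, 0, 20, 1], [0, 0, 0, 0, 0, 15, 1], [0, 0, 0, 0, 0, 0, 1], [0, 0, 0, 0, 0, 0, 1]]}}

```text
time_s: 19.2
ee_pos: [464.5, -13.8, 119.3]
ee_rot: [-180.0, -0.1, 0.8]
force: [0.1, -0.1, 0.9]
gripper_width: 91.1
gripper_force: 0.0
```

```bash
python3 -c "
from h import *
w=look('w6',(94,))
t=shot('top')
for c,a in blobs(white(t['image']),30,400):
  if 130<c[1]<300 and 230<c[0]<400: print(c.round(1),a[4],plane(t,c,90)[:2].round(1))
"
```

```text
[464.5 -13.8 119.3] [-1.7999e+02 -7.0000e-02  7.7000e-01] 19.2 tcp px [316.1 242.4]
[90.8  6. ] [ 82   0  19  16 221] [array([634.9, 160.4])]
[603.9  95.5] [ 567   22   73  149 8866] [array([ 581.9, -266.3])]
[ 27.7 128.1] [ 21  70  18 120 305] [array([545.3, 240.8])]
[ 54.  202.2] [  38  151   33  106 2357] [array([477.8, 214.6])]
[441.  219.5] [ 423  199   38   42 1233] [array([ 470.2, -102.5])]
[313.1 219.3] [293 208  38  26 459] [array([470. , -11.9])]
[613.4 252.9] [ 582  217   58   79 2872] [array([ 427.2, -336.6])]
[572.8 240.1] [562 224  23  33 540] [array([ 447.6, -250.9])]
[363.3 313.3] [347 307  34  12 315] [array([391.9, -52. ])]
[298.6 201.3] 348 [516.9  -1.3]
[333.1 215.4] 41 [ 466.8 -116.7]
[374.9 220. ] 89 [ 448.5 -257.1]
[319.3 251.6] 37 [346.5 -67.5]
[359.6 271.5] 89 [ 278.4 -199.4]
```

Request:
{"method": "step_arm", "body": {"steps": [[0, 0, 0, -1.5, -0.5, 12, 1], [0, 0, 0, 0, 0, 20, 1], [0, 0, 0, 0, 0, 10, 1], [0, 0, 0, 0, 0, 3.5, 1], [0, 0, 0, 0, 0, 0, 0], [0, 0, 0, 0, 0, 0, 0], [0, 0, 0, 0, 0, 0, 0], [0, 0, 0, 0, 0, 0, 0]], "force": 40}}

```text
time_s: 20.3
ee_pos: [462.1, -13.6, 73.7]
ee_rot: [-180.0, -0.0, 0.7]
force: [0.7, 0.8, -0.3]
gripper_width: 53.7
gripper_force: 0.0
```

Request:
{"method": "step_arm", "body": {"steps": [[0, 0, 0, 0, 0, 0, 0], [0, 0, 0, 0, 0, 1, 0], [0, 0, 0, 0, 0, 1, 0], [0, 0, 0, 0, 0, 1, 0], [0, 0, 0, 0, 0, 1, 0], [0, 0, 0, 0, 0, 0, 0], [0, 0, 0, 0, 0, 0, 0], [0, 0, 0, 0, 0, 0, 0]]}}

```text
time_s: 21.3
ee_pos: [462.2, -13.7, 69.9]
ee_rot: [180.0, -0.0, 0.7]
force: [-0.8, -0.7, 5.3]
gripper_width: 33.2
gripper_force: 40.0
```

Request:
{"method": "step_arm", "body": {"steps": [[0, 0, 0, 0, 0, 0.5, 0], [0, 0, 0, 0, 0, 0.5, 0], [0, 0, 0, 0, 0, 0, 0], [0, 0, 0, 0, 0, 0, 0], [0, 0, 0, 0, 0, 0, 0], [0, 0, 0, 0, 0, 0, 0], [0, 0, 0, 0, 0, 0, 0], [0, 0, 0, 0, 0, 0, 0]]}}

```text
time_s: 22.3
ee_pos: [462.2, -13.7, 68.9]
ee_rot: [180.0, -0.0, 0.8]
force: [-1.6, -1.0, 5.0]
gripper_width: 33.1
gripper_force: 40.0
```

Request:
{"method": "step_arm", "body": {"steps": [[0, 0, 0, 0, 0, 0.5, 0], [0, 0, 0, 0, 0, 0.5, 0], [0, 0, 0, 0, 0, 0.5, 0], [0, 0, 0, 0, 0, 0, 0], [0, 0, 0, 0, 0, 0, 0], [0, 0, 0, 0, 0, 0, 0], [0, 0, 0, 0, 0, 0, 0], [0, 0, 0, 0, 0, 0, 0]]}}

```text
time_s: 23.3
ee_pos: [462.2, -13.7, 67.4]
ee_rot: [180.0, -0.0, 0.8]
force: [-1.5, -0.5, 5.9]
gripper_width: 33.1
gripper_force: 40.0
```

Request:
{"method": "step_arm", "body": {"steps": [[0, 0, 0, 0, 0, 0.5, 0], [0, 0, 0, 0, 0, 0.5, 0], [0, 0, 0, 0, 0, 0, 0], [0, 0, 0, 0, 0, 0, 0], [0, 0, 0, 0, 0, 0, 0], [0, 0, 0, 0, 0, 0, 0], [0, 0, 0, 0, 0, 0, 0], [0, 0, 0, 0, 0, 0, 0]]}}

```text
time_s: 24.3
ee_pos: [462.3, -13.7, 67.1]
ee_rot: [180.0, -0.1, 0.8]
force: [-2.9, -0.6, 12.2]
gripper_width: 33.4
gripper_force: 40.0
```

Request:
{"method": "step_arm", "body": {"steps": [[0, 0, 0, 0, 0, 0.5, 0], [0, 0, 0, 0, 0, 0, 0], [0, 0, 0, 0, 0, -2.5, 0], [0, 0, 0, 0, 0, -2.5, 0], [0, 0, 0, 15, 6, 0, 0], [0, 0, 0, 25, 9, 0, 0], [0, 0, 0, 27, 9, 0, 0], [0, 0, 0, 27, 9, 0, 0]]}}

```text
time_s: 25.3
ee_pos: [558.3, -46.1, 69.9]
ee_rot: [180.0, -0.0, 0.7]
force: [-0.0, 0.4, -2.4]
gripper_width: 32.9
gripper_force: 40.0
```

Request:
{"method": "step_arm", "body": {"steps": [[0, 0, 0, 27, 9, 0, 0], [0, 0, 0, 20, 6, 0, 0], [0, 0, 0, 4, 1, 0, 0], [0, 0, 0, 0, 0, 0, 0], [0, 0, 0, 0, 0, 0, 0], [0, 0, 0, 0, 0, 0, 0], [0, 0, 0, 0, 0, 0, 0], [0, 0, 0, 0, 0, 0, 0]]}}

```text
time_s: 26.3
ee_pos: [607.5, -60.6, 70.6]
ee_rot: [-180.0, -0.0, 0.8]
force: [0.4, -0.3, -2.6]
gripper_width: 33.0
gripper_force: 40.0
```

```bash
python3 -c "
from h import *
w=look('w7',(86,))
for x in (2,8,20): print(x,prof(w,[648,17.5],.73,60,(x,-195),(x,-35),thr=70)[:,1])
m=(w['image'].astype(int)[...,2]>1.5*w['image'][...,0])&(w['image'][...,2]>100)
print([(c.round(1),a) for c,a in blobs(m,100,5000) if a[1]>150])
s=state();print(s['force'],s['gripper_width'],s['gripper_force'])"
```

```text
[607.5 -60.6  70.6] [-1.8e+02 -1.0e-02  7.5e-01] 26.3 tcp px [316.1 242.4]
[ 54.2 110.2] [   4   47   96  132 8405] [array([695.7, 108.7])]
[594.3 350.5] [ 562  307   78   80 1324] [array([ 471.4, -364.6])]
2 [-182.8 -156.6 -133.9  -89.5  -64.6]
8 [-182.4 -155.8 -134.1  -89.3  -64.6]
20 [-182.6 -155.4 -134.1  -89.3  -64.6]
[(array([314.1, 212.8]), array([ 285,  197,   60,   41, 1281], dtype=int32)), (array([244.1, 283.9]), array([242, 260,   7,  45, 136], dtype=int32)), (array([383.9, 283.2]), array([380, 261,   7,  44, 131], dtype=int32))]
[-0.32465803  0.62068162 -2.02622204] 33.070500640246145 39.997150897979736
```

Request:
{"method": "step_arm", "body": {"steps": [[0, 0, 0, 8, 0.2, 0.5, 0], [0, 0, 0, 11, 0, 0, 0], [0, 0, 0, 11, 0, 0, 0], [0, 0, 0, 11, 0, 0, 0], [0, 0, 0, 11, 0, 0, 0], [0, 0, 0, 11, 0, 0, 0], [0, 0, 0, 4, 0, 0, 0], [0, 0, 0, 1, 0, 0, 0]]}}

```text
time_s: 27.35
ee_pos: [675.6, -60.0, 69.8]
ee_rot: [-180.0, 0.0, 0.7]
force: [-0.3, -0.9, -2.2]
gripper_width: 33.1
gripper_force: 40.0
```

Request:
{"method": "step_arm", "body": {"steps": [[0, 0, 0, 1, 0, 0, 0], [0, 0, 0, 1, 0, 0, 0], [0, 0, 0, 1, 0, 0, 0], [0, 0, 0, 0.5, 0, 0, 0], [0, 0, 0, 0, 0, 0, 0], [0, 0, 0, 0, 0, 0, 0], [0, 0, 0, 0, 0, 0, 0], [0, 0, 0, 0, 0, 0, 0]]}}

```text
time_s: 28.35
ee_pos: [679.1, -60.0, 69.9]
ee_rot: [-180.0, -0.0, 0.7]
force: [0.5, -0.3, -2.1]
gripper_width: 33.2
gripper_force: 40.0
```

Push 1.5 mm more, then lower and press.

Request:
{"method": "step_arm", "body": {"steps": [[0, 0, 0, 0.8, 0, 0, 0], [0, 0, 0, 0.7, 0, 1, 0], [0, 0, 0, 0, 0, 1, 0], [0, 0, 0, 0, 0, 1, 0], [0, 0, 0, 0, 0, 0.5, 0], [0, 0, 0, 0, 0, 0, 0], [0, 0, 0, 0, 0, 0, 0], [0, 0, 0, 0, 0, 0, 0]]}}

```text
time_s: 29.35
ee_pos: [680.7, -60.0, 67.3]
ee_rot: [180.0, -0.0, 0.7]
force: [-1.9, 0.2, 6.0]
gripper_width: 32.9
gripper_force: 40.0
```

```bash
python3 -c "
from h import *
t=shot('top')
for c,a in blobs(white(t['image']),30,400):
  if 130<c[1]<300 and 230<c[0]<400: print(c.round(1),a[4],plane(t,c,90)[:2].round(1))
"
```

```text
[343.5 152.8] 95 [ 681.9 -158. ]
[332.9 215.5] 46 [ 466.4 -116. ]
[374.9 220. ] 89 [ 448.5 -257.1]
[240.4 250.8] 334 [354.9 194.6]
[258.9 252.1] 345 [349.3 133.3]
[359.6 271.5] 89 [ 278.4 -199.4]
```

Request:
{"method": "step_arm", "body": {"steps": [[0, 0, 0, 0, 0, 0, 0.55], [0, 0, 0, 0, 0, 0, 0.55], [0, 0, 0, 0, 0, -10, 0.55], [0, 0, 0, 0, 0, -30, 0.55], [0, 0, 0, 0, 0, -35, 0.6], [0, 0, 0, -20, 5, -25, 0.8], [0, 0, 0, -30, 25, 0, 0.8], [0, 0, 0, -35, 30, 0, 0.8]]}}

```text
time_s: 30.4
ee_pos: [596.3, -121.4, 167.5]
ee_rot: [180.0, -0.1, 0.8]
force: [-0.4, -0.4, 0.6]
gripper_width: 72.8
gripper_force: 0.0
```

Request:
{"method": "step_arm", "body": {"steps": [[0, 0, 0, -40, 35, 0, 0.8], [0, 0, 0, -40, 35, 0, 0.8], [0, 0, 0, -40, 35, 0, 0.8], [0, 0, 0, -25, 20, 5, 0.8], [0, 0, 0, -4.5, 8, 20, 0.8], [0, 0, 0, 0, 0, 20, 0.8], [0, 0, 0, 0, 0, 0, 0.8], [0, 0, 0, 0, 0, 0, 0.8]]}}

```text
time_s: 31.4
ee_pos: [449.3, -256.2, 122.4]
ee_rot: [180.0, -0.1, 0.8]
force: [0.1, -0.2, -0.5]
gripper_width: 73.1
gripper_force: 0.0
```

```bash
python3 -c "
from h import *
w=look('w8',(94,))
t=shot('top')
for c,a in blobs(white(t['image']),30,400):
  if 130<c[1]<300 and 230<c[0]<400: print(c.round(1),a[4],plane(t,c,86)[:2].round(1))
"
```

```text
[ 449.3 -256.2  122.4] [ 1.7995e+02 -9.0000e-02  7.6000e-01] 31.4 tcp px [316.1 242.4]
[22.3 21.7] [ 13  15  24  16 170] [array([633.6,  15.9])]
[128.4 195. ] [ 112  176   34   39 1016] [array([ 469.2, -114.8])]
[504.8 227.3] [ 424  199  158   63 3701] [array([ 446.6, -405.8])]
[279.7 263.7] [257 261  41   7 188] [array([ 419.2, -230.6])]
[398.9 205.5] 361 [ 496.5 -340.9]
[330.8 215.4] 88 [ 467.2 -109.1]
[358.5 237.3] 33 [ 391.5 -200.3]
[315.8 242.9] 90 [375.9 -56.5]
```

View pics/w8.png

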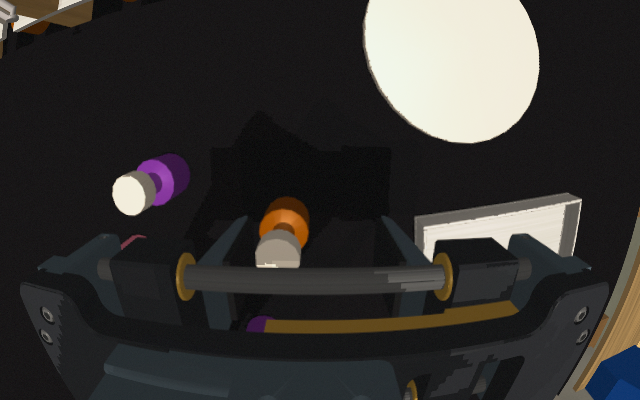

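```bash
python3 -c "
from h import *
w=shot('wrist')
g=cv2.cvtColor(w['image'],cv2.COLOR_BGR2HSV);m=(g[...,2]>120)&(g[...,1]<60)
print([(c.round(1),a) for c,a in blobs(m,150,4000) if 200<c[0]<380 and c[1]>200])
for v in (248,252,256): print(plane(w,(278,v),94).round(1))
t=shot('top');m=white(t['image'],90,90)
print([(c.round(1),a,plane(t,c,92).round(1)) for c,a in blobs(m,5,400) if 355<c[0]<400 and 190<c[1]<250])
s=shot('side')
print([(c.round(1),a) for c,a in blobs(white(s['image'],130),15,400) if 250<c[0]<400 and 200<c[1]<300])
"
```

```text
[(array([276.9, 254.3]), array([ 255,  238,   45,   30, 1114], dtype=int32))]
[ 431.8 -229.8   94. ]
[ 428.7 -229.7   94. ]
[ 425.5 -229.6   94. ]
[]
[(array([316.5, 222.7]), array([311, 218,  12,  12, 109], dtype=int32)), (array([280.7, 226.3]), array([275, 221,  12,  12, 120], dtype=int32)), (array([332.3, 249.3]), array([326, 244,  13,  13, 122], dtype=int32)), (array([282.2, 269.6]), array([275, 263,  15,  15, 162], dtype=int32))]
```

```bash
python3 -c "
from h import *
s=shot('side')
for u in ((332.3,248.5),(346,249.3)):print(plane(s,u,92.3).round(1))
print(tri([s,shot('wrist')],[(332.3,248.5),(278,250)]))
"
```

```text
[ 420.  -230.3   92.3]
[ 446.5 -255.7   92.3]
[ 425.12617157 -227.142919     85.96739155]
```

Request:
{"method": "step_arm", "body": {"steps": [[0, 0, 0, -8, -7, 0, 0.9], [0, 0, 0, -12, -11, 0, 0.9], [0, 0, 0, -8, -7.6, 0, 0.9], [0, 0, 0, 0, 0, 0, 0.9], [0, 0, 0, 0, 0, 0, 0.9], [0, 0, 0, 0, 0, 0, 0.9], [0, 0, 0, 0, 0, 0, 0.9], [0, 0, 0, 0, 0, 0, 0.9]]}}

```text
time_s: 32.75
ee_pos: [420.4, -230.8, 121.3]
ee_rot: [-180.0, 0.0, 0.7]
force: [0.0, 0.0, -0.7]
gripper_width: 82.3
gripper_force: 0.0
```

```bash
python3 -c "
from h import *
w=look('w9',(94,))
g=cv2.cvtColor(w['image'],cv2.COLOR_BGR2HSV);m=(g[...,2]>120)&(g[...,1]<60)
print([(c.round(1),a) for c,a in blobs(m,150,4000) if 200<c[0]<380 and c[1]>180])
"
```

```text
[ 420.4 -230.8  121.3] [-179.99    0.      0.74] 32.75 tcp px [316.1 242.4]
[150.4 158.2] [ 132  137   38   44 1265] [array([ 467.8, -113.6])]
[522.4 214. ] [ 451  177  147   80 6654] [array([ 428.9, -395.5])]
[(array([312.2, 221.8]), array([ 289,  199,   48,   47, 1720], dtype=int32))]
```

Request:
{"method": "step_arm", "body": {"steps": [[0, 0, 0, 1, 0, 12, 0.9], [0, 0, 0, 0, 0, 20, 0.9], [0, 0, 0, 0, 0, 10, 0.9], [0, 0, 0, 0, 0, 4.5, 0.9], [0, 0, 0, 0, 0, 0, 0], [0, 0, 0, 0, 0, 0, 0], [0, 0, 0, 0, 0, 0, 0], [0, 0, 0, 0, 0, 0, 0]]}}

```text
time_s: 33.8
ee_pos: [421.4, -230.8, 75.2]
ee_rot: [180.0, -0.0, 0.7]
force: [0.2, -0.3, 0.9]
gripper_width: 45.2
gripper_force: 0.0
```

Request:
{"method": "step_arm", "body": {"steps": [[0, 0, 0, 0, 0, 0, 0], [0, 0, 0, 0, 0, 1, 0], [0, 0, 0, 0, 0, 1, 0], [0, 0, 0, 0, 0, 1, 0], [0, 0, 0, 0, 0, 1, 0], [0, 0, 0, 0, 0, 0.5, 0], [0, 0, 0, 0, 0, 0, 0], [0, 0, 0, 0, 0, 0, 0]]}}

```text
time_s: 34.8
ee_pos: [421.5, -230.6, 71.0]
ee_rot: [-180.0, -0.0, 0.7]
force: [0.3, 1.4, 5.4]
gripper_width: 33.1
gripper_force: 40.0
```

Request:
{"method": "step_arm", "body": {"steps": [[0, 0, 0, 0, 0, 0.5, 0], [0, 0, 0, 0, 0, 0.5, 0], [0, 0, 0, 0, 0, 0, 0], [0, 0, 0, 0, 0, 0, 0], [0, 0, 0, 0, 0, 0, 0], [0, 0, 0, 0, 0, 0, 0], [0, 0, 0, 0, 0, 0, 0], [0, 0, 0, 0, 0, 0, 0]]}}

```text
time_s: 35.8
ee_pos: [421.5, -230.6, 70.0]
ee_rot: [-180.0, -0.0, 0.7]
force: [-1.0, 1.5, 5.2]
gripper_width: 33.2
gripper_force: 40.0
```

Request:
{"method": "step_arm", "body": {"steps": [[0, 0, 0, 0, 0, 0.5, 0], [0, 0, 0, 0, 0, 0.5, 0], [0, 0, 0, 0, 0, 0.5, 0], [0, 0, 0, 0, 0, 0, 0], [0, 0, 0, 0, 0, 0, 0], [0, 0, 0, 0, 0, 0, 0], [0, 0, 0, 0, 0, 0, 0], [0, 0, 0, 0, 0, 0, 0]]}}

```text
time_s: 36.8
ee_pos: [421.5, -230.5, 68.5]
ee_rot: [-180.0, -0.0, 0.7]
force: [-0.7, 1.7, 5.8]
gripper_width: 33.3
gripper_force: 40.0
```

Request:
{"method": "step_arm", "body": {"steps": [[0, 0, 0, 0, 0, 0.5, 0], [0, 0, 0, 0, 0, 0.5, 0], [0, 0, 0, 0, 0, 0, 0], [0, 0, 0, 0, 0, 0, 0], [0, 0, 0, 0, 0, 0, 0], [0, 0, 0, 0, 0, 0, 0], [0, 0, 0, 0, 0, 0, 0], [0, 0, 0, 0, 0, 0, 0]]}}

```text
time_s: 37.8
ee_pos: [421.5, -230.6, 67.5]
ee_rot: [-180.0, -0.0, 0.7]
force: [-1.2, 2.7, 5.0]
gripper_width: 32.9
gripper_force: 40.0
```

Request:
{"method": "step_arm", "body": {"steps": [[0, 0, 0, 0, 0, 0.5, 0], [0, 0, 0, 0, 0, 0.5, 0], [0, 0, 0, 0, 0, 0, 0], [0, 0, 0, 0, 0, 0, 0], [0, 0, 0, 0, 0, 0, 0], [0, 0, 0, 0, 0, 0, 0], [0, 0, 0, 0, 0, 0, 0], [0, 0, 0, 0, 0, 0, 0]]}}

```text
time_s: 38.8
ee_pos: [421.5, -230.5, 66.6]
ee_rot: [-180.0, -0.0, 0.7]
force: [-0.3, 1.8, 5.5]
gripper_width: 33.2
gripper_force: 40.0
```

Request:
{"method": "step_arm", "body": {"steps": [[0, 0, 0, 0, 0, 0.5, 0], [0, 0, 0, 0, 0, 0.5, 0], [0, 0, 0, 0, 0, 0.5, 0], [0, 0, 0, 0, 0, 0, 0], [0, 0, 0, 0, 0, 0, 0], [0, 0, 0, 0, 0, 0, 0], [0, 0, 0, 0, 0, 0, 0], [0, 0, 0, 0, 0, 0, 0]]}}

```text
time_s: 39.8
ee_pos: [421.8, -230.5, 66.4]
ee_rot: [-180.0, -0.1, 0.7]
force: [-3.3, 2.7, 16.4]
gripper_width: 32.8
gripper_force: 40.0
```

Request:
{"method": "step_arm", "body": {"steps": [[0, 0, 0, 0, 0, 0.5, 0], [0, 0, 0, 0, 0, 0, 0], [0, 0, 0, 0, 0, 0, 0], [0, 0, 0, 0, 0, 0, 0], [0, 0, 0, 0, 0, 0, 0], [0, 0, 0, 0, 0, 0, 0], [0, 0, 0, 0, 0, 0, 0], [0, 0, 0, 0, 0, 0, 0]]}}

```text
time_s: 40.8
ee_pos: [421.9, -230.5, 66.4]
ee_rot: [180.0, -0.1, 0.7]
force: [-3.6, 3.2, 19.2]
gripper_width: 33.2
gripper_force: 40.0
```

Request:
{"method": "step_arm", "body": {"steps": [[0, 0, 0, 0, 0, -2.5, 0], [0, 0, 0, 0, 0, -2.5, 0], [0, 0, 0, 10, -5, 0, 0], [0, 0, 0, 20, -10, 0, 0], [0, 0, 0, 28, -14, 0, 0], [0, 0, 0, 28, -15, 0, 0], [0, 0, 0, 28, -15, 0, 0], [0, 0, 0, 28, -15, 0, 0]]}}

```text
time_s: 41.8
ee_pos: [564.5, -153.2, 68.4]
ee_rot: [-180.0, -0.0, 0.8]
force: [0.5, 0.3, -1.5]
gripper_width: 33.2
gripper_force: 40.0
```

Request:
{"method": "step_arm", "body": {"steps": [[0, 0, 0, 28, -15, 0, 0], [0, 0, 0, 15, -7, 0, 0], [0, 0, 0, 2, -1, 0, 0], [0, 0, 0, 0, 0, 0, 0], [0, 0, 0, 0, 0, 0, 0], [0, 0, 0, 0, 0, 0, 0], [0, 0, 0, 0, 0, 0, 0], [0, 0, 0, 0, 0, 0, 0]]}}

```text
time_s: 42.8
ee_pos: [606.9, -131.5, 69.0]
ee_rot: [-180.0, -0.0, 0.7]
force: [-0.5, -0.0, -1.0]
gripper_width: 32.9
gripper_force: 40.0
```

```bash
python3 -c "
from h import *
w=look('w10',(86,))
for x in (2,8,20): print(x,prof(w,[648,17.5],.73,60,(x,-195),(x,-35),thr=70)[:,1])
m=(w['image'].astype(int)[...,2]>1.5*w['image'][...,0])&(w['image'][...,2]>100)
print([(c.round(1),a) for c,a in blobs(m,100,5000) if a[1]>150])
s=state();print(s['force'],s['gripper_width'],s['gripper_force'])"
```

```text
[ 606.9 -131.5   69. ] [-1.8e+02 -1.0e-02  7.3e-01] 42.8 tcp px [316.1 242.4]
[  6.7 129.6] [   0   75   18  104 1239] [array([688.8,  98. ])]
[ 13.7 301.5] [  0 265  31  77 957] [array([530.5, 161. ])]
[585.2 352.9] [564 315  57  69 495] [array([ 475.3, -413.5])]
2 [-183.2 -159.4 -134.5  -90.5  -67.8]
8 [-183.2 -159.2 -134.9  -90.5  -68. ]
20 [-183.2 -159.4 -134.9]
[(array([313.6, 210.7]), array([ 283,  195,   61,   41, 1288], dtype=int32)), (array([244.1, 283.3]), array([242, 259,   7,  46, 144], dtype=int32)), (array([383.9, 282.5]), array([380, 259,   7,  46, 137], dtype=int32)), (array([630.3, 369.7]), array([608, 336,  32,  58, 765], dtype=int32))]
[ 0.72619716 -0.91619751 -1.12705102] 32.82009208934347 39.99953627586365
```

Request:
{"method": "step_arm", "body": {"steps": [[0, 0, 0, 8, -0.4, 0, 0], [0, 0, 0, 11, 0, 0, 0], [0, 0, 0, 11, 0, 0, 0], [0, 0, 0, 11, 0, 0, 0], [0, 0, 0, 11, 0, 0, 0], [0, 0, 0, 11, 0, 0, 0], [0, 0, 0, 4, 0, 0, 0], [0, 0, 0, 1, 0, 0, 0]]}}

```text
time_s: 43.85
ee_pos: [675.0, -130.0, 68.8]
ee_rot: [-180.0, 0.0, 0.7]
force: [-0.1, -0.0, -1.6]
gripper_width: 33.1
gripper_force: 40.0
```

Request:
{"method": "step_arm", "body": {"steps": [[0, 0, 0, 1, 0, 0, 0], [0, 0, 0, 1, 0, 0, 0], [0, 0, 0, 1, 0, 0, 0], [0, 0, 0, 1, 0, 0, 0], [0, 0, 0, 0.5, 0, 0, 0], [0, 0, 0, 0, 0, 0, 0], [0, 0, 0, 0, 0, 0, 0], [0, 0, 0, 0, 0, 0, 0]]}}

```text
time_s: 44.85
ee_pos: [679.4, -130.0, 68.9]
ee_rot: [-180.0, 0.0, 0.7]
force: [-0.5, 0.1, -1.2]
gripper_width: 32.9
gripper_force: 40.0
```

Push a little and lower.

Request:
{"method": "step_arm", "body": {"steps": [[0, 0, 0, 0.8, 0, 0, 0], [0, 0, 0, 0.8, 0, 1, 0], [0, 0, 0, 0.5, 0, 1, 0], [0, 0, 0, 0, 0, 0.8, 0], [0, 0, 0, 0, 0, 0.5, 0], [0, 0, 0, 0, 0, 0, 0], [0, 0, 0, 0, 0, 0, 0], [0, 0, 0, 0, 0, 0, 0]]}}

```text
time_s: 45.85
ee_pos: [680.4, -129.9, 66.6]
ee_rot: [-180.0, 0.1, 0.7]
force: [-7.3, 0.7, 6.8]
gripper_width: 32.8
gripper_force: 40.0
```

Request:
{"method": "step_arm", "body": {"steps": [[0, 0, 0, 0, 0, 0, 0.55], [0, 0, 0, 0, 0, 0, 0.55], [0, 0, 0, 0, 0, -10, 0.55], [0, 0, 0, 0, 0, -30, 0.55], [0, 0, 0, 0, 0, -35, 0.6], [0, 0, 0, -30, 0, -35, 1], [0, 0, 0, -50, -15, -20, 1], [0, 0, 0, -55, -40, 0, 1]]}}

```text
time_s: 46.85
ee_pos: [551.0, -80.5, 198.3]
ee_rot: [179.9, -0.4, 0.6]
force: [0.6, 1.4, 1.2]
gripper_width: 81.8
gripper_force: 0.0
```

Request:
{"method": "step_arm", "body": {"steps": [[0, 0, 0, 0, -60, 0, 1], [0, 0, 0, 0, -60, 0, 1], [0, 0, 0, 0, -60, 0, 1], [0, 0, 0, 0, -20, 0, 1], [0, 0, 0, 0, 0, 0, 1], [0, 0, 0, 0, 0, 0, 1], [0, 0, 0, 0, 0, 0, 1], [0, 0, 0, 0, 0, 0, 1]]}}

```text
time_s: 47.85
ee_pos: [547.9, 118.9, 195.7]
ee_rot: [180.0, -0.0, 0.6]
force: [0.9, 0.4, 0.6]
gripper_width: 91.2
gripper_force: 0.0
```

```bash
python3 -c "
from h import *
w=look('w11',(86,))
t=shot('top')
cv2.imwrite('pics/t11.png',np.vstack([cv2.resize(t['image'][125:180,225:360],(540,220),interpolation=cv2.INTER_CUBIC),cv2.resize(w['image'],(540,338))]))
m=white(t['image'],160)
print(state()['ee_pos'])
"
```

```text
[547.9 118.9 195.7] [180.    -0.     0.65] 47.85 tcp px [316.1 242.4]
[503.1  60.1] [ 432   15  122   95 5953] [array([690.5, -68.8])]
[26.7 46.3] [  0  32  55  31 970] [array([738.6, 484.9])]
[611.3 154.8] [ 583   99   57  112 5023] [array([ 607.9, -274.4])]
[ 32.  200.2] [   0  121   82  142 7999] [array([536.4, 495.2])]
[148.9 179.8] [138 128  25 109 341] [array([561.3, 288.7])]
[172.2 227. ] [ 150  200   44   62 1511] [array([510.9, 267.6])]
[613.4 267. ] [ 589  239   51   62 1362] [array([ 433.8, -361.1])]
[547.86829842 119.38257568 195.65706809]
```

View pics/t11.png

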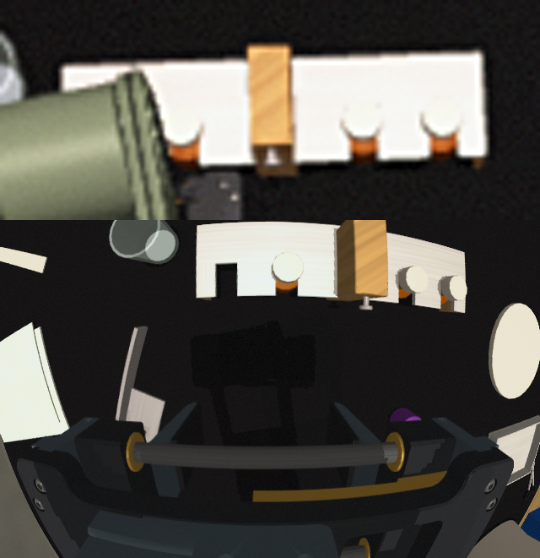

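```bash
python3 -c "
from h import *
plan([442.5,323.5,190],69.2,8,1)
"
```

```text
from [547.9 119.4 195.7] [-180.    -0.     0.7]
[0, 0, -8.6, -12.9, -25.7, 0.7, 1]
[0, 0, -8.6, -8.9, -27.3, 0.7, 1]
[0, 0, -8.6, -4.7, -28.3, 0.7, 1]
[0, 0, -8.6, -0.5, -28.7, 0.7, 1]
[0, 0, -8.6, 3.8, -28.5, 0.7, 1]
[0, 0, -8.6, 8.0, -27.6, 0.7, 1]
[0, 0, -8.6, 12.0, -26.1, 0.7, 1]
[0, 0, -8.6, 15.8, -24.0, 0.7, 1]
```

Request:
{"method": "step_arm", "body": {"steps": [[0, 0, -8.6, -12.9, -25.7, 0.7, 1], [0, 0, -8.6, -8.9, -27.3, 0.7, 1], [0, 0, -8.6, -4.7, -28.3, 0.7, 1], [0, 0, -8.6, -0.5, -28.7, 0.7, 1], [0, 0, -8.6, 3.8, -28.5, 0.7, 1], [0, 0, -8.6, 8, -27.6, 0.7, 1], [0, 0, -8.6, 12, -26.1, 0.7, 1], [0, 0, -8.4, 15.8, -24, 0.7, 1]]}}

```text
time_s: 48.95
ee_pos: [441.3, 324.5, 190.1]
ee_rot: [180.0, -0.0, 69.6]
force: [0.4, -0.1, -0.0]
gripper_width: 91.1
gripper_force: 0.0
```

Request:
{"method": "step_arm", "body": {"steps": [[0, 0, 0, 0, 0, 0, 1], [0, 0, 0, 0, 0, 0, 1], [0, 0, 0, 0, 0, 0, 1], [0, 0, 0, 0, 0, 0, 1], [0, 0, 0, 0, 0, 0, 1], [0, 0, 0, 0, 0, 0, 1], [0, 0, 0, 0, 0, 0, 1], [0, 0, 0, 0, 0, 0, 1]]}}

```text
time_s: 49.95
ee_pos: [441.6, 323.9, 190.1]
ee_rot: [-180.0, -0.0, 69.3]
force: [-0.3, -0.2, 0.2]
gripper_width: 91.2
gripper_force: 0.0
```

```bash
python3 -c "
from h import *
w=look('w12',(5,34,100))
"
```

```text
[441.6 323.9 190.1] [-180.     -0.     69.35] 49.95 tcp px [316.5 245.3]
[265.3  15.7] [ 217    0  114   49 2754] [array([456.3, 524.8]), array([457.2, 514.3]), array([459.3, 490.6])]
[570.7 149.9] [550 122  36  59 185] [array([817.7, 236.7]), array([789.1, 249.8]), array([723.8, 279.8])]
[526.9 141.7] [515 125  25  34 670] [array([730.1, 274.7]), array([708.6, 284.8]), array([659.7, 307.6])]
[200.5 153.1] [166 150  70   7 365] [array([324. , 403.2]), array([335.8, 402.7]), array([362.5, 401.6])]
[429.7 153.2] [398 150  64   8 338] [array([582.2, 305.7]), array([572.8, 313.2]), array([551.4, 330.3])]
[283.3 195.3] [256 190  49  10 378] [array([398.9, 318.4]), array([404.5, 324.9]), array([417.3, 339.6])]
[357.1 196.3] [343 190  29  11 175] [array([480.9, 286.2]), array([479.8, 295.3]), array([477.4, 316. ])]
[543.4 226.1] [ 509  199   54   58 1548] [array([743.2, 137.2]), array([720.6, 158.5]), array([669.3, 207. ])]
```

View pics/w12.png

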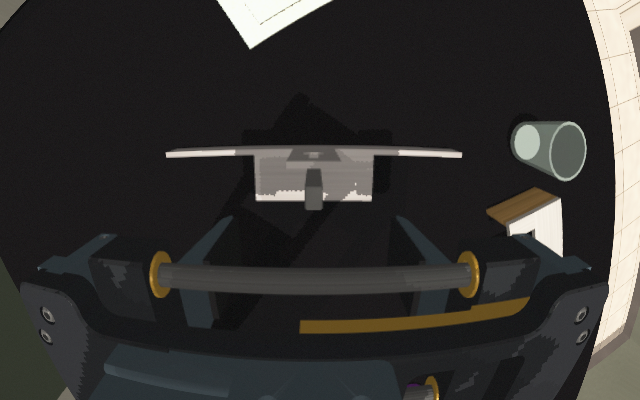

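Request:
{"method": "step_arm", "body": {"steps": [[0, 0, 0, 2, 0, 10, 1], [0, 0, 0, 0, 0, 25, 1], [0, 0, 0, 0, 0, 30, 1], [0, 0, 0, 0, 0, 30, 1], [0, 0, 0, 0, 0, 20, 1], [0, 0, 0, 0, 0, 9, 1], [0, 0, 0, 0, 0, 0, 0], [0, 0, 0, 0, 0, 0, 0]], "force": 60}}

```text
time_s: 51.0
ee_pos: [442.9, 326.2, 66.8]
ee_rot: [179.9, -0.1, 69.3]
force: [-1.0, -0.0, 0.1]
gripper_width: 74.2
gripper_force: 0.0
```

Request:
{"method": "step_arm", "body": {"steps": [[0, 0, 0, 0, 0, 0, 0], [0, 0, 0, 0, 0, 0, 0], [0, 0, 0, 0, 0, 0, 0], [0, 0, 0, 0, 0, 0, 0], [0, 0, 0, 0, 0, 0, 0], [0, 0, 0, 0, 0, 0, 0], [0, 0, 0, 0, 0, 0, 0], [0, 0, 0, 0, 0, 0, 0]]}}

```text
time_s: 52.0
ee_pos: [442.2, 325.8, 66.0]
ee_rot: [-180.0, 0.0, 69.3]
force: [-0.5, 0.3, 0.8]
gripper_width: 15.6
gripper_force: 60.0
```

```bash
python3 -c "
from h import *
s=state();s['ee_pos']=[442.2,325.8,170];plan([552,16.3,170],.73,16,0,s)
"
```

```text
from [442.2 325.8 170. ] [-180.     0.    69.3]
[0, 0, 4.3, -15.7, 13.2, -0.0, 0]
[0, 0, 4.3, -14.6, 14.4, -0.0, 0]
[0, 0, 4.3, -13.5, 15.4, -0.0, 0]
[0, 0, 4.3, -12.3, 16.4, -0.0, 0]
[0, 0, 4.3, -11.1, 17.3, -0.0, 0]
[0, 0, 4.3, -9.8, 18.1, -0.0, 0]
[0, 0, 4.3, -8.4, 18.7, -0.0, 0]
[0, 0, 4.3, -7.0, 19.3, -0.0, 0]
[0, 0, 4.3, -5.5, 19.8, -0.0, 0]
[0, 0, 4.3, -4.0, 20.1, -0.0, 0]
[0, 0, 4.3, -2.5, 20.4, -0.0, 0]
[0, 0, 4.3, -0.9, 20.5, -0.0, 0]
[0, 0, 4.3, 0.6, 20.5, -0.0, 0]
[0, 0, 4.3, 2.1, 20.4, -0.0, 0]
[0, 0, 4.3, 3.6, 20.2, -0.0, 0]
[0, 0, 4.3, 5.1, 19.9, -0.0, 0]
```

Request:
{"method": "step_arm", "body": {"steps": [[0, 0, 0, 0, 0, -5, 0], [0, 0, 0, 0, 0, -15, 0], [0, 0, 0, 0, 0, -20, 0], [0, 0, 0, 0, 0, -20, 0], [0, 0, 0, 0, 0, -20, 0], [0, 0, 0, 0, 0, -16, 0], [0, 0, 0, 0, 0, -8, 0], [0, 0, 0, 0, 0, 0, 0]]}}

```text
time_s: 53.0
ee_pos: [442.5, 325.9, 170.5]
ee_rot: [180.0, -0.0, 69.3]
force: [-0.3, -1.0, -2.9]
gripper_width: 15.5
gripper_force: 60.0
```

Request:
{"method": "step_arm", "body": {"steps": [[0, 0, 4.3, -15.7, 13.2, 0, 0], [0, 0, 4.3, -14.6, 14.4, 0, 0], [0, 0, 4.3, -13.5, 15.4, 0, 0], [0, 0, 4.3, -12.3, 16.4, 0, 0], [0, 0, 4.3, -11.1, 17.3, 0, 0], [0, 0, 4.3, -9.8, 18.1, 0, 0], [0, 0, 4.3, -8.4, 18.7, 0, 0], [0, 0, 4.3, -7, 19.3, 0, 0]]}}

```text
time_s: 54.0
ee_pos: [496.6, 170.2, 169.0]
ee_rot: [-180.0, 0.1, 34.8]
force: [0.9, 0.4, -2.2]
gripper_width: 15.9
gripper_force: 60.0
```

Request:
{"method": "step_arm", "body": {"steps": [[0, 0, 4.3, -5.5, 19.8, 0, 0], [0, 0, 4.3, -4, 20.1, 0, 0], [0, 0, 4.3, -2.5, 20.4, 0, 0], [0, 0, 4.3, -0.9, 20.5, 0, 0], [0, 0, 4.3, 0.6, 20.5, 0, 0], [0, 0, 4.3, 2.1, 20.4, 0, 0], [0, 0, 4.3, 3.6, 20.2, 0, 0], [0, 0, 4.1, 5.1, 19.9, 0, 0]]}}

```text
time_s: 55.0
ee_pos: [551.2, 15.4, 169.2]
ee_rot: [-180.0, 0.1, 0.6]
force: [0.5, -0.2, -2.5]
gripper_width: 15.4
gripper_force: 60.0
```

Request:
{"method": "step_arm", "body": {"steps": [[0, 0, 0, 0, 0, 0, 0], [0, 0, 0, 0, 0, 0, 0], [0, 0, 0, 0, 0, 0, 0], [0, 0, 0, 0, 0, 0, 0], [0, 0, 0, 0, 0, 0, 0], [0, 0, 0, 0, 0, 0, 0], [0, 0, 0, 0, 0, 0, 0], [0, 0, 0, 0, 0, 0, 0]]}}

```text
time_s: 56.0
ee_pos: [551.4, 16.1, 170.0]
ee_rot: [-180.0, 0.0, 0.7]
force: [-0.1, 0.3, -1.8]
gripper_width: 15.8
gripper_force: 60.0
```

```bash
python3 -c "
from h import *
w=look('w13',(60,))
import pickle;pickle.dump(w,open('w13.pkl','wb'))
s=w['s'];print(s['force'],s['gripper_width'],proj(w,[648-14,16.5+.8,108]))
"
```

```text
[551.4  16.1 170. ] [-180.      0.      0.75] 56.0 tcp px [316.1 242.4]
[110.5  41.1] [ 97  24  28  35 751] [array([713.8, 230.7])]
[587.7 154.5] [ 551   89   75  131 7621] [array([ 607.5, -320.6])]
[ 11.3 215.9] [   0  137   37  122 2129] [array([513.9, 460.1])]
[139.8 179.7] [102 176  75   8 493] [array([564.6, 197.6])]
[477.7 179.5] [430 176  97   8 639] [array([ 569.1, -149.1])]
[369.1 200.3] [361 183  16  44 407] [array([545.8, -35.1])]
[607.  267.2] [589 247  44  46 580] [array([ 440.2, -442.7])]
[-0.13129954  0.29606537 -1.80517315] 15.804731824686346 [315.54283109 102.80511309]
```

View pics/w13.png

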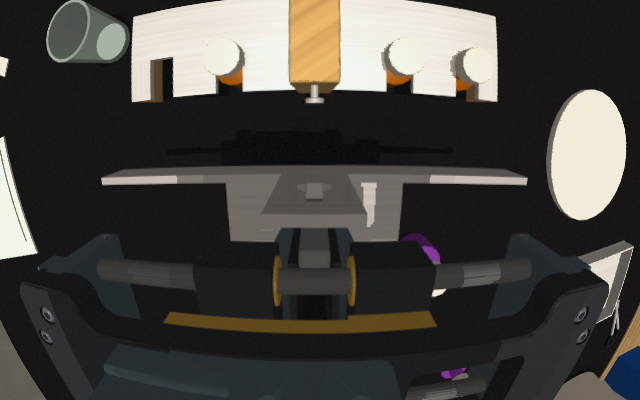

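```bash
python3 -c "
from h import *
im=cv2.imread('pics/w13.png');g=cv2.cvtColor(im,cv2.COLOR_BGR2GRAY).astype(int)
for r in (94,97,99,101):print(r,g[r,302:328])
for r in (170,180,183): 
  v=np.flatnonzero(g[r,90:540]>70)+90;print(r,v[0],v[-1],(v[0]+v[-1])/2)
for r in (88,92,96): 
  v=np.flatnonzero(g[r,120:510]>90)+120;print(r,v[0],v[-1],(v[0]+v[-1])/2)
"
```

```text
94 [ 25  25  25  18  16  16  16  23  72 143 167 184 209 207 171 148  76  37
  24  23  23  23  24  24  25  27]
97 [ 22  22  24  19  43  55  61  72 101 143 158 170 186 185 163 148 109  92
  71  54  49  32  21  23  21  22]
99 [ 22  21  35  69 127 141 153 165 177 189 203 215 222 219 210 198 187 178
 166 154 141 113  41  21  20  22]
101 [ 14  15  30  71 131 145 156 169 183 193 206 216 221 219 206 194 184 173
 160 148 132 109  43  25  22  18]
170 122 506 314.0
180 101 527 314.0
183 102 526 314.0
88 131 497 314.0
92 131 497 314.0
96 131 496 313.5
```

Request:
{"method": "step_arm", "body": {"steps": [[0, 0, 0, 0, 0, 6, 0], [0, 0, 0, 0, 0, 14, 0], [0, 0, 0, 0, 0, 16, 0], [0, 0, 0, 0, 0, 15, 0], [0, 0, 0, 0, 0, 11, 0], [0, 0, 0, 0, 0, 5, 0], [0, 0, 0, 0, 0, 0, 0], [0, 0, 0, 0, 0, 0, 0]]}}

```text
time_s: 57.05
ee_pos: [551.9, 16.1, 103.5]
ee_rot: [-180.0, -0.1, 0.7]
force: [0.2, 1.2, -2.7]
gripper_width: 15.6
gripper_force: 60.0
```

Request:
{"method": "step_arm", "body": {"steps": [[0, 0, 0, 4, 0, 0.4, 0], [0, 0, 0, 7, 0, 0, 0], [0, 0, 0, 8, 0, 0, 0], [0, 0, 0, 8, 0, 0, 0], [0, 0, 0, 7, 0, 0, 0], [0, 0, 0, 4, 0, 0, 0], [0, 0, 0, 0, 0, 0, 0], [0, 0, 0, 0, 0, 0, 0]]}}

```text
time_s: 58.05
ee_pos: [589.1, 16.6, 102.6]
ee_rot: [-180.0, 0.0, 0.7]
force: [-0.2, 0.9, -2.4]
gripper_width: 15.4
gripper_force: 60.0
```

```bash
python3 -c "
from h import *
w=look('w14',(60,));im=w['image'];g=cv2.cvtColor(im,cv2.COLOR_BGR2GRAY).astype(int)
for r in range(120,176,5):
  v=np.flatnonzero(g[r,60:580]>70)+60;print(r,v[0],v[-1],(v[0]+v[-1])/2, g[r,304:326:2])
"
```

```text
[589.1  16.6 102.6] [-1.8e+02  3.0e-02  7.5e-01] 58.05 tcp px [316.1 242.4]
[611.6 192.3] [ 579  119   61  142 6773] [array([ 614.5, -294.7])]
[477.2 179.4] [428 175  99   9 642] [array([ 621. , -107.6])]
[140.1 179.7] [102 176  76   8 493] [array([617.5, 154.5])]
[369.  200.1] [361 183  16  44 477] [array([603.4, -21.5])]
[  6.  276.2] [  0 247  19  44 398] [array([493.3, 416.1])]
[608.1 324.3] [ 577  287   63   74 1460] [array([ 422.1, -403.6])]
120 91 537 314.0 [183 182 183 184 183 185 188 189 191 192 187]
125 91 537 314.0 [184 185 188 189 192 190 189 189 188 189 187]
130 91 537 314.0 [191 193 191 189 189 188 188 187 187 187 187]
135 92 536 314.0 [187 188 187 188 186 186 187 187 187 187 187]
140 92 536 314.0 [187 187 188 188 187 187 187 188 190 189 190]
145 93 535 314.0 [113 114 112 112 113 113 113 114 138 158 152]
150 309 319 314.0 [ 14  13  24 134 162 193 169 143  64  13  16]
155 309 319 314.0 [  9  17  24 133 162 193 170 144  63  14  13]
160 309 320 314.5 [ 15  30  33 134 161 191 169 144  72  22  17]
165 302 326 314.0 [ 92  99 127 125 128 131 130 128 131 129 111]
170 122 506 314.0 [ 87  95 103 104 107 107 105 105 103  95  88]
175 109 579 344.0 [78 79 80 80 79 79 80 79 80 78 80]
```

Request:
{"method": "step_arm", "body": {"steps": [[0, 0, 0, 3, 0, 0, 0], [0, 0, 0, 3, 0, 0, 0], [0, 0, 0, 3, 0, 0, 0], [0, 0, 0, 3, 0, 0, 0], [0, 0, 0, 2, 0, 0, 0], [0, 0, 0, 0, 0, 0, 0], [0, 0, 0, 0, 0, 0, 0], [0, 0, 0, 0, 0, 0, 0]]}}

```text
time_s: 59.1
ee_pos: [603.3, 16.8, 102.6]
ee_rot: [-180.0, 0.0, 0.7]
force: [0.0, -0.2, -3.1]
gripper_width: 16.0
gripper_force: 60.0
```

Request:
{"method": "step_arm", "body": {"steps": [[0, 0, 0, 1, 0, 0, 0], [0, 0, 0, 1, 0, 0, 0], [0, 0, 0, 1, 0, 0, 0], [0, 0, 0, 1, 0, 0, 0], [0, 0, 0, 0, 0, 0, 0], [0, 0, 0, 0, 0, 0, 0], [0, 0, 0, 0, 0, 0, 0], [0, 0, 0, 0, 0, 0, 0]]}}

```text
time_s: 60.1
ee_pos: [607.4, 16.8, 102.6]
ee_rot: [-180.0, -0.0, 0.7]
force: [-0.2, 0.2, -2.2]
gripper_width: 15.5
gripper_force: 60.0
```

Request:
{"method": "step_arm", "body": {"steps": [[0, 0, 0, 0.7, 0, 0, 0], [0, 0, 0, 0.7, 0, 0, 0], [0, 0, 0, 0.7, 0, 0, 0], [0, 0, 0, 0.7, 0, 0, 0], [0, 0, 0, 0.7, 0, 0, 0], [0, 0, 0, 0, 0, 0, 0], [0, 0, 0, 0, 0, 0, 0], [0, 0, 0, 0, 0, 0, 0]]}}

```text
time_s: 61.1
ee_pos: [610.9, 16.9, 102.6]
ee_rot: [-180.0, 0.0, 0.7]
force: [0.2, 0.6, -3.0]
gripper_width: 15.8
gripper_force: 60.0
```

Request:
{"method": "step_arm", "body": {"steps": [[0, 0, 0, 0.5, 0, 0, 0], [0, 0, 0, 0.5, 0, 0, 0], [0, 0, 0, 0.5, 0, 0, 0], [0, 0, 0, 0, 0, 0, 0], [0, 0, 0, 0, 0, 0, 0], [0, 0, 0, 0, 0, 0, 0], [0, 0, 0, 0, 0, 0, 0], [0, 0, 0, 0, 0, 0, 0]]}}

```text
time_s: 62.1
ee_pos: [612.4, 16.9, 102.6]
ee_rot: [-180.0, 0.0, 0.7]
force: [1.1, 0.8, -2.1]
gripper_width: 15.7
gripper_force: 60.0
```

Request:
{"method": "step_arm", "body": {"steps": [[0, 0, 0, 0.5, 0, 0, 0], [0, 0, 0, 0.5, 0, 0, 0], [0, 0, 0, 0.5, 0, 0, 0], [0, 0, 0, 0.5, 0, 0, 0], [0, 0, 0, 0, 0, 0, 0], [0, 0, 0, 0, 0, 0, 0], [0, 0, 0, 0, 0, 0, 0], [0, 0, 0, 0, 0, 0, 0]]}}

```text
time_s: 63.1
ee_pos: [612.9, 16.9, 102.6]
ee_rot: [-180.0, 0.2, 0.7]
force: [-5.2, -0.1, 0.6]
gripper_width: 15.5
gripper_force: 60.0
```

Request:
{"method": "step_arm", "body": {"steps": [[0, 0, 0, -1.5, 0, 0, 0], [0, 0, 0, 0, 0, 2, 0], [0, 0, 0, 0, 0, 3, 0], [0, 0, 0, 0, 0, 3, 0], [0, 0, 0, 0, 0, 3, 0], [0, 0, 0, 0, 0, 2, 0], [0, 0, 0, 0, 0, 0, 0], [0, 0, 0, 0, 0, 0, 0]]}}

```text
time_s: 64.1
ee_pos: [612.9, 16.9, 89.3]
ee_rot: [-180.0, 0.0, 0.7]
force: [-1.6, 0.4, -3.1]
gripper_width: 16.0
gripper_force: 60.0
```

Request:
{"method": "step_arm", "body": {"steps": [[0, 0, 0, 0, 0, 2, 0], [0, 0, 0, 0, 0, 2, 0], [0, 0, 0, 0, 0, 2, 0], [0, 0, 0, 0, 0, 2, 0], [0, 0, 0, 0, 0, 1, 0], [0, 0, 0, 0, 0, 0, 0], [0, 0, 0, 0, 0, 0, 0], [0, 0, 0, 0, 0, 0, 0]]}}

```text
time_s: 65.1
ee_pos: [612.9, 16.9, 80.4]
ee_rot: [-180.0, 0.0, 0.7]
force: [-2.0, 0.3, -4.1]
gripper_width: 15.4
gripper_force: 60.0
```

Request:
{"method": "step_arm", "body": {"steps": [[0, 0, 0, 0, 0, 1, 0], [0, 0, 0, 0, 0, 0.7, 0], [0, 0, 0, 0, 0, 0.7, 0], [0, 0, 0, 0, 0, 0.5, 0], [0, 0, 0, 0, 0, 0, 0], [0, 0, 0, 0, 0, 0, 0], [0, 0, 0, 0, 0, 0, 0], [0, 0, 0, 0, 0, 0, 0]]}}

```text
time_s: 66.1
ee_pos: [613.0, 16.9, 77.9]
ee_rot: [-180.0, -0.0, 0.7]
force: [-2.9, 0.7, 0.8]
gripper_width: 15.6
gripper_force: 60.0
```

Request:
{"method": "step_arm", "body": {"steps": [[0, 0, 0, 0, 0, 0, 0.4], [0, 0, 0, 0, 0, 0, 0.5], [0, 0, 0, 0, 0, 0, 0.5], [0, 0, 0, 0, 0, 0, 0.5], [0, 0, 0, 0, 0, -10, 0.5], [0, 0, 0, 0, 0, -20, 0.5], [0, 0, 0, 0, 0, -30, 0.5], [0, 0, 0, 0, 0, -40, 0.5]], "force": 10}}

```text
time_s: 67.1
ee_pos: [612.5, 16.9, 178.7]
ee_rot: [-180.0, 0.1, 0.7]
force: [0.5, 0.2, -0.1]
gripper_width: 45.7
gripper_force: 0.0
```

Request:
{"method": "step_arm", "body": {"steps": [[0, 0, 0, -30, 0, -20, 0.5], [0, 0, 0, -40, 0, 0, 0.5], [0, 0, 0, -20, 0, 0, 0.5], [0, 0, 0, 0, 0, 0, 0.5], [0, 0, 0, 0, 0, 0, 0.5], [0, 0, 0, 0, 0, 0, 0.5], [0, 0, 0, 0, 0, 0, 0.5], [0, 0, 0, 0, 0, 0, 0.5]]}}

```text
time_s: 68.1
ee_pos: [523.2, 15.7, 197.5]
ee_rot: [-180.0, 0.0, 0.7]
force: [-0.6, -0.4, 0.3]
gripper_width: 45.5
gripper_force: 0.0
```

```bash
python3 -c "
from h import *
w=look('w15',(46,86))
im=w['image'];g=cv2.cvtColor(im,cv2.COLOR_BGR2GRAY).astype(int)
O=[648.3,17.5]
# bar: profile across at several y, z=46 (hung bar top)
for y in (-165,-130,-45,45,130,165): print(y,prof(w,O,.73,46,(-40,y),(15,y),thr=50)[:,0])
print('bar ends',prof(w,O,.73,46,(-3,-200),(-3,200),thr=50)[[0,-1],1])
print('tab top x',[prof(w,O,.73,129,(-30,y),(12,y),thr=60)[:,0] for y in(-19,0,19)], 'tab y',prof(w,O,.73,129,(-3,-40),(-3,40),thr=60)[:,1])
hs=cv2.cvtColor(im,cv2.COLOR_BGR2HSV);m=(hs[...,2]>150)&(hs[...,1]<40)
print([(c.round(1),a,plane(w,c,86)[:2].round(1)) for c,a in blobs(m,300,4000)])
s=shot('side')
print([(c.round(1),a) for c,a in blobs(white(s['image'],130),15,600) if 250<c[0]<400 and 140<c[1]<220])
for y in (-148,-78,78):
  c,n=np.cos(.01274),np.sin(.01274);print('seat cap exp px side',proj(s,[648.5+30*c-n*y,17.5+30*n+c*y,76]).round(1))
"
```

```text
[523.2  15.7 197.5] [-1.8e+02  2.0e-02  7.4e-01] 68.1 tcp px [316.1 242.4]
[123.   24.6] [110   9  27  33 669] [array([716. , 243.9]), array([701.5, 215.7])]
[ 9.  49.2] [  0  39  21  22 326] [array([738.7, 489.1]), array([721.3, 430.3])]
[228.  72.] [161  66 131  15 645] [array([642.6, 108.2]), array([637.2,  96.9])]
[400.4  71.5] [337  66 130  14 650] [array([645.4, -71.4]), array([639.7, -60.3])]
[577.8 134. ] [ 541   71   76  127 7462] [array([ 602.5, -342. ]), array([ 602.1, -297.1])]
[314.  101.3] [ 252   74  125   54 5847] [array([609.8,  18.1]), array([608.5,  18.1])]
[314.3  96.3] [307  86  15  22 300] [array([615. ,  17.9]), array([613.1,  17.9])]
[ 13.9 189.6] [   0  114   43  129 3121] [array([514.6, 498. ]), array([525.2, 438.1])]
[592.9 252.1] [ 555  227   73   53 1289] [array([ 419.9, -444.7]), array([ 442.3, -387. ])]
-165 [-7.7]
-130 [-10.3   0.1   0.4]
-45 []
45 []
130 [-10.7]
165 [-8.2]
bar ends [-172.5  175. ]
tab top x [array([], dtype=float64), array([], dtype=float64), array([], dtype=float64)] tab y []
[(array([123. ,  24.7]), array([109,   8,  29,  34, 693], dtype=int32), array([701.4, 215.8])), (array([ 8.9, 49.3]), array([  0,  39,  20,  22, 325], dtype=int32), array([721.3, 430.6])), (array([227.5,  72. ]), array([161,  66, 132,  15, 704], dtype=int32), array([637.2,  97.4])), (array([400. ,  71.6]), array([336,  66, 132,  15, 720], dtype=int32), array([639.6, -59.9])), (array([ 14. , 189.3]), array([   0,  114,   43,  129, 3162], dtype=int32), array([525.5, 437.8])), (array([593. , 252.1]), array([ 555,  227,   73,   53, 1324], dtype=int32), array([ 442.3, -387.3]))]
[(array([319.9, 171. ]), array([302, 160,  37,  26, 326], dtype=int32)), (array([303.6, 166. ]), array([301, 162,   6,   9,  46], dtype=int32)), (array([326.2, 203.6]), array([307, 191,  39,  25, 399], dtype=int32))]
seat cap exp px side [371.8 200.9]
seat cap exp px side [356.3 191.4]
seat cap exp px side [325.2 172.4]
```

```bash
python3 -c "
from h import *
w=shot('wrist');O=np.array([648.5,17.5]);c,n=np.cos(.01274),np.sin(.01274)
P=lambda x,y,z:[O[0]+c*x-n*y,O[1]+n*x+c*y,z]
t=shot('top');s=shot('side')
for nm,p in dict(barL=P(-6,170,46),barR=P(-6,-170,46),barLb=P(-6,170,12),tabL=P(-6,22,129),tabR=P(-6,-22,129),postC=P(-36,0,112),footL=P(-66,70,17),footR=P(-66,-70,17),footLbench=P(-66,70,5)).items(): print(nm,proj(w,p).round(1),'top',proj(t,p).round(1),'side',proj(s,p).round(1))
g=cv2.cvtColor(w['image'],cv2.COLOR_BGR2GRAY).astype(int)
for r in (68,70,72,74,76,78,80,90,100,110,120,124,127,130):
  v=np.flatnonzero(g[r,150:480]>50)+150;print(r,(v[0],v[-1]) if len(v) else '')
s2=s['image'][155:225,280:420];b=cv2.cvtColor(s2,cv2.COLOR_BGR2HSV)
m=(b[...,1]>120)&(b[...,2]>60);print('orange side',[((q+[280,155]).round(1),a[4]) for q,a in blobs(m,10,400)])
T=cv2.cvtColor(t['image'],cv2.COLOR_BGR2GRAY)
"
```

```text
barL [161.2  80. ] top [244.9 169.2] side [301.3 172.5]
barR [468.7  80.3] top [341.4 166.2] side [368.2 215.9]
barLb [173.9  82.1] top [246.4 171.2] side [301.4 180.2]
tabL [286.4  56. ] top [285.4 162.7] side [328.7 169.3]
tabR [344.6  56.1] top [298.6 162.3] side [337.6 174.6]
postC [315.4  95.3] top [292.5 172.4] side [326.2 179.3]
footL [253.4 127.1] top [274.5 186.5] side [305.9 196.7]
footR [376.7 127.2] top [313.6 185.3] side [332.7 215.5]
footLbench [255.4 126.6] top [274.8 187.1] side [305.9 199.5]
68 (np.int64(150), np.int64(479))
70 (np.int64(150), np.int64(479))
72 (np.int64(150), np.int64(479))
74 (np.int64(150), np.int64(479))
76 (np.int64(150), np.int64(479))
78 (np.int64(155), np.int64(469))
80 (np.int64(161), np.int64(467))
90 (np.int64(252), np.int64(376))
100 (np.int64(252), np.int64(376))
110 (np.int64(252), np.int64(376))
120 (np.int64(252), np.int64(376))
124 (np.int64(252), np.int64(376))
127 (np.int64(253), np.int64(376))
130 
orange side [(array([346.4, 173.2]), np.int32(322)), (array([320.7, 179.9]), np.int32(14)), (array([351.2, 199.3]), np.int32(20)), (array([366.6, 208.7]), np.int32(26)), (array([379.8, 217.2]), np.int32(170))]
```

```bash
python3 -c "
from workcell import *
print(job_done())"
```

```text
the job is handed in; nothing more can be done
None
```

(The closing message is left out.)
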